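Move the wet-painted bushes to the curing plate with the lifter

ROBOT

A 6-joint arm with a two-finger parallel gripper is mounted at the origin on the work surface. World frame = base frame: x ahead of the robot, y to its left, z up, the work surface at z = 0. Lengths are in m, angles in rad, forces in N, time in s.
With the tool pointing down it reaches from about 0.375 to 0.9 m from the base axis. Payload 3.1 kg.
Tool frame: the origin (TCP) lies at the very end of the fingers, on their centre line; the grasp point (between the pads) lies 19 mm behind it; z points along the fingers, y is the line along which they close (so a half turn about z gives the same grasp; the last joint's range is limited). The gripper opens to 87 mm and grips with 3 to 60 N. Pads are 19 mm wide; open, the fingers measure 117 mm over their backs; the gripper's body (75 mm by 190 mm) begins 51 mm behind the grasp point.
Start: joints at [0.974, 0.527, 1.433, -0, 1.181, -0.178], TCP at [0.254, 0.571, 0.223] pointing down, gripper open.
Joint ranges: [-3.08, 3.08], [-0.75, 2.2], [0.22, 2.44], [-1.43, 4.57], [0, 2.65], [-2.85, 2.85]. Speed limits (rad/s): [2.79, 2.79, 3.14, 3.14, 3.14, 3.14].

INTERFACE

Orientations are given as a unit quaternion [x, y, z, w].
In Python, from rig import robot gives the robot as it stands. The module is installed in compiled form; this text tells all that it offers.
- The arm moves only by the tool servo_tool, never from a script. Its argument "rows" is one flat list of numbers, 5 for each row, row after row: the closure, from -1 (fully open) to 1 (shut), so that 0 is half open, then the shift along the tool's x, y, z in m, then the turn about the tool's z in degrees. A call has 1 to 5 rows; each row shifts and turns the commanded pose from where the row before left it, along the tool's axes as they then stand; what a row does not reach is not made up. A row lasts 1/12 s, in which the tool goes at most 41.7 mm and 7.16 degrees, less where a joint would pass 70% of its speed; a pose out of reach is approached as far as the arm can. A call with a gripper value outside its range is refused whole. The fingers move at their own pace and stop on an object; "newtons" is the grip in N (left out, the last holds). Time passes only in rows, so rows that do not move let the fingers close. It gives the time, the measured TCP pose, the force, the opening and the grip force at its end, in the units of the state.
- robot.get_obs(): the state, without advancing time (a new reading comes with each control period).
- robot.camera(name): name is "side" or "top"; returns a dict with "pixels" (400x640x3 uint8, red, green, blue), "intrinsics" (3x3 intrinsics, pixels), "rvec" (rotation vector, rad) and "tvec" (3), from world to camera coordinates, as OpenCV has them. Camera axes: x right, y down, z forward; pixel columns grow to the right and rows downward; lengths in m; the calibration is good to about 2 mm. A picture is of the moment at which its call begins. There is no depth.
- robot.hand_in(): hands the job in; it is judged then, once.
Trained networks look in a picture, given as the dict that the camera call returned (one of the last four; its "shot" number tells which), for a name from the list of things; names that differ only in an ending like _2 or _b are one class to them, and where a whole thing is asked for, a point or a joint stands for the part that bears it (a point fixed in the world has none). Each returns a list of dicts, best first, with "score" (0 to 1); they miss things now and then, are a little off and sometimes report something else, mostly with a low value. They report only what shows in the picture. A call takes as long as a camera call. They do not tell look-alikes from the thing itself.
- robot.spot_in(picture, query): "at" ([x, y, z] in m, in world coordinates, good to about 4 mm: the middle of the surface that is visible of it).
- robot.outline_of(picture, query): "region" (400x640 bool, what is visible of it).
- robot.place_of(picture, query): "at" ([x, y, z] in m, in world coordinates, good to about 4 mm: a listed point, or the origin of a listed thing).
The state is a dict: "time": time; "q": joint angles; "joint_velocities": joint speeds; "joint_torque": joint torques, N m; "position": TCP position; "tool_rot": TCP orientation; "ft_force": force on the tool from outside, world axes, zero at the start; "moment": the same for the moment, N m; "grip_width": finger opening in m; "grip_force": force on a finger pad.
Only numpy, scipy, OpenCV 4.12 (cv2) and the standard library are available. Lean on these libraries where they do the work, as an engineer would, in place of code of your own. Each camera call takes 0.05 s, during which the arm holds its last target. There are 200 camera calls.

TASK

The flanged bushes standing on the bench are freshly painted, so do not touch them with the fingers: pick up the two-pronged lifter, slide its prongs under each bush's flange, carry each bush level on them and set it down wholly on a pad of the curing plate, one bush to a pad, any pad. When all of them are there, hang the lifter by its eye on either arm of the T-shaped stand and let go of it, leaving the bottle and the other parts on the bench where they are.

Things in the scene. Friction and masses are not known exactly. Their poses are not given: they have to be found in the camera images.
- lifter: the lifter, a 0.3 kg steel and wood hand tool, 226 mm long. Origin: on its underside below the gripping place; x to the prong tips, z up; it starts standing level. Its flat steel blade (z 0 to 4 mm, 70 mm wide) forks at x = 45 mm into two prongs, each 10 mm wide, with a 50 mm open slot between them; tips at x = 105 mm. A counterweight 40 mm wide, 16 mm high ends it at x = -121 mm.
- lifter_grip (a point): the place to grip the lifter: 36 mm above its underside, on the upright wooden handle (x -42 to 20 mm of the lifter, 14 mm thick in y, z 4 to 50 mm); axes as the lifter's; the fingers close along y on the 14 mm thickness. Nothing stands wider than 70 mm beside it, and that only up to 4 mm height.
- lifter_eye (a point): centre of the lifter's eye, a ring of 8 mm round bar in the lifter's x-z plane (its hole runs along y), clear hole 32 mm across, outside 48 mm across; at x = -65, y = 0, z = 48 mm of the lifter; axes as the lifter's. The lifter balances at about x = -58, z = 12 mm, so it hangs from the eye nearly level, prongs about 10 degrees down.
- bush0: a flanged bush freshly painted dark grey: a round flange 68 mm across and 5 mm thick on top of a round boss 40 mm across; it stands on the boss, so the flange's underside is 18 mm and its top 23 mm above what it stands on; 85 g. Origin: centre of the boss's underside, z up. It may be absent.
- bush1: a flanged bush freshly painted dark grey: a round flange 68 mm across and 5 mm thick on top of a round boss 40 mm across; it stands on the boss, so the flange's underside is 18 mm and its top 23 mm above what it stands on; 85 g. Origin: centre of the boss's underside, z up. It may be absent.
- bush2: a flanged bush freshly painted dark grey: a round flange 68 mm across and 5 mm thick on top of a round boss 40 mm across; it stands on the boss, so the flange's underside is 18 mm and its top 23 mm above what it stands on; 85 g. Origin: centre of the boss's underside, z up. It may be absent.
- bush3: a flanged bush freshly painted dark grey: a round flange 68 mm across and 5 mm thick on top of a round boss 40 mm across; it stands on the boss, so the flange's underside is 18 mm and its top 23 mm above what it stands on; 85 g. Origin: centre of the boss's underside, z up. It may be absent.
- pad0 (a point): centre of the top face of the first (-y end) round pad of the curing plate. The plate is steel, 120 x 350 x 5 mm, fixed flat on the bench; four bright pads, each 56 mm across and 1.5 mm high, stand in a row along the plate's y, 80 mm apart (pad tops 6.5 mm above the bench). x: across the row, pointing away from the robot; z up.
- pad1 (a point): centre of the top face of the second round pad of the curing plate. The plate is steel, 120 x 350 x 5 mm, fixed flat on the bench; four bright pads, each 56 mm across and 1.5 mm high, stand in a row along the plate's y, 80 mm apart (pad tops 6.5 mm above the bench). x: across the row, pointing away from the robot; z up.
- pad2 (a point): centre of the top face of the third round pad of the curing plate. The plate is steel, 120 x 350 x 5 mm, fixed flat on the bench; four bright pads, each 56 mm across and 1.5 mm high, stand in a row along the plate's y, 80 mm apart (pad tops 6.5 mm above the bench). x: across the row, pointing away from the robot; z up.
- pad3 (a point): centre of the top face of the fourth (+y end) round pad of the curing plate. The plate is steel, 120 x 350 x 5 mm, fixed flat on the bench; four bright pads, each 56 mm across and 1.5 mm high, stand in a row along the plate's y, 80 mm apart (pad tops 6.5 mm above the bench). x: across the row, pointing away from the robot; z up.
- stand: the fixed T-shaped stand: base disc 90 mm across and 12 mm high, upright rod 14 mm thick, and on its top a level crossbar (see point crossbar) along y. Origin: centre of the base's underside, z up.
- crossbar (a point): middle of the stand's crossbar, on top of the upright, 200 mm above the bench. The bar is 8 mm thick, runs along y and sticks out 65 mm to each side (axes as the stand's); each end has a 13 mm ball. Either arm will do for hanging.
- bottle: bystander: a yellow plastic bottle 64 mm across and 150 mm high; origin under its centre
- pad_block: bystander: a grey block 45 x 70 x 18 mm; origin under its centre
- clamp: bystander: a brass ring 72 mm across and 40 mm high; origin under its centre
- reservoir: bystander: an aluminium stepped pot 60 mm across and 55 mm high; origin under its centre
Not all that is in view belongs to the job. Leave any purple or yellow look-alike of the bush2 alone.

How it is judged:
On the way, in this order (a step that is already met when the one before it is completed fails the run):
1. every bush present stands on a pad of the curing plate, clear of the lifter (((horizontal distance between bush0 and pad0 below 0.01 m and distance between bush0 and pad0 below 0.012 m) or (horizontal distance between bush0 and pad1 below 0.01 m and distance between bush0 and pad1 below 0.012 m) or (horizontal distance between bush0 and pad2 below 0.01 m and distance between bush0 and pad2 below 0.012 m) or (horizontal distance between bush0 and pad3 below 0.01 m and distance between bush0 and pad3 below 0.012 m)) and angle between each of bush0, bush1, bush2, bush3's own z axis and vertical below 0.08 rad and linear speed of each of bush0, bush1, bush2, bush3 below 0.03 m/s and contact force between each of bush0, bush1, bush2, bush3 and lifter below 0.05 N and ((horizontal distance between bush1 and pad0 below 0.01 m and distance between bush1 and pad0 below 0.012 m) or (horizontal distance between bush1 and pad1 below 0.01 m and distance between bush1 and pad1 below 0.012 m) or (horizontal distance between bush1 and pad2 below 0.01 m and distance between bush1 and pad2 below 0.012 m) or (horizontal distance between bush1 and pad3 below 0.01 m and distance between bush1 and pad3 below 0.012 m)) and ((horizontal distance between bush2 and pad0 below 0.01 m and distance between bush2 and pad0 below 0.012 m) or (horizontal distance between bush2 and pad1 below 0.01 m and distance between bush2 and pad1 below 0.012 m) or (horizontal distance between bush2 and pad2 below 0.01 m and distance between bush2 and pad2 below 0.012 m) or (horizontal distance between bush2 and pad3 below 0.01 m and distance between bush2 and pad3 below 0.012 m)) and ((horizontal distance between bush3 and pad0 below 0.01 m and distance between bush3 and pad0 below 0.012 m) or (horizontal distance between bush3 and pad1 below 0.01 m and distance between bush3 and pad1 below 0.012 m) or (horizontal distance between bush3 and pad2 below 0.01 m and distance between bush3 and pad2 below 0.012 m) or (horizontal distance between bush3 and pad3 below 0.01 m and distance between bush3 and pad3 below 0.012 m))), for 0.2 s.
2. the lifter hangs by its eye on the stand's crossbar, let go (x of lifter_eye in the frame of crossbar between -0.015 and 0.015 m and y of lifter_eye in the frame of crossbar between -0.068 and 0.068 m and z of lifter_eye in the frame of crossbar between -0.018 and 0.004 m and contact force between lifter and stand above 0.8 N and contact force between lifter and the fingers below 0.1 N and linear speed of lifter below 0.05 m/s), for 0.2 s.
At the end, for the whole second after the job is handed in: every bush present stands upright (within 0.08 rad) and still on a pad of the curing plate, its centre within 10 mm of the pad's centre, clear of the lifter; the lifter hangs at rest by its eye on either arm of the stand's crossbar, released (all of step 1 and all of step 2); the robot touches nothing.
It fails at once if the fingers touch a painted bush (contact force between the fingers and bush0 above 0.5 N or contact force between the fingers and bush1 above 0.5 N or contact force between the fingers and bush2 above 0.5 N or contact force between the fingers and bush3 above 0.5 N).
It fails at once if a bush tilts more than 15 degrees while it is on the lifter ((contact force between bush0 and lifter above 0.3 N and angle between bush0's own z axis and vertical above 0.26 rad) or (contact force between bush1 and lifter above 0.3 N and angle between bush1's own z axis and vertical above 0.26 rad) or (contact force between bush2 and lifter above 0.3 N and angle between bush2's own z axis and vertical above 0.26 rad) or (contact force between bush3 and lifter above 0.3 N and angle between bush3's own z axis and vertical above 0.26 rad)).
It fails at once if a bystander is moved more than 40 mm (distance of any of bottle, pad_block, clamp, reservoir from where it was at the start of the episode above 0.04 m).
Of bush0, bush1, bush2, bush3 only 3 to 4 are there at a start; the rules pass over those that are not, and their reading is None.
At some moment in a run one of bush0, bush1, bush2, bush3 may be knocked a few centimetres aside while the robot is not near it.
It also fails if it takes over 210 s, if anything falls off the work surface, if the arm or the gripper's body presses on something with over 40 N, if the wrist force passes 120 N, or if a joint passes its speed limit or range.

## Working session

There is one attempt and no reset: what is moved stays moved. The work goes in short steps, Python scripts to look and compute and a tool call to move; the robot and the scene stay as the last step left them, time stands still between calls to the robot, and variables do not carry over. Pictures are saved under pics/ and viewed, at most 18 in all, crops included, and the job is handed in when it is done.

Besides the shell and the picture viewer there is one more tool, called after ">>>" in YAML: its name, and indented under it one key for each argument. servo_tool: Moves the arm, as the interface text tells. Its arguments: {"type":"object","properties":{"rows":{"type":"array","items":{"type":"number"}},"newtons":{"type":"number"}},"required":["rows"]}

```bash
mkdir -p pics; cat > h.py <<'E'
from rig import robot
import numpy as np, cv2
def proj(c,P):
    return cv2.projectPoints(np.array(P,float).reshape(-1,1,3),np.array(c["rvec"],float),np.array(c["tvec"],float),np.array(c["intrinsics"],float),None)[0].reshape(-1,2)
def ray(c,uv,z):
    R=cv2.Rodrigues(np.array(c["rvec"],float))[0];t=np.array(c["tvec"],float).ravel()
    d=R.T@np.linalg.solve(np.array(c["intrinsics"],float),[uv[0],uv[1],1]);o=-R.T@t
    return o+d*(z-o[2])/d[2]
def save(c,n): cv2.imwrite(f"pics/{n}.png",c["pixels"][:,:,::-1])
E
python3 - <<'E'
from h import *
np.set_printoptions(precision=3,suppress=True)
o=robot.get_obs(); print(o["time"],o["position"],o["tool_rot"],o["grip_width"])
for n in("top","side"):
    c=robot.camera(n); save(c,n+"0")
    for q in ["lifter_grip","lifter_eye","lifter","bush0","pad0","pad1","pad2","pad3","crossbar","stand","bottle","pad_block","clamp","reservoir"]:
        print(n,q,[(np.round(d["at"],3).tolist(),round(d["score"],2)) for d in robot.place_of(c,q)])
E
```

```text
0.0 [0.254 0.57  0.222] [ 0.208  0.978 -0.001 -0.   ] 0.08707323936267786
top lifter_grip [([0.424, -0.022, 0.035], 0.86)]
top lifter_eye [([0.436, -0.085, 0.051], 0.93)]
top lifter [([0.423, -0.018, 0.001], 0.59)]
top bush0 [([0.637, -0.225, -0.0], 0.84), ([0.606, -0.138, -0.002], 0.72), ([0.782, -0.302, 0.001], 0.55), ([0.758, 0.098, 0.001], 0.54), ([0.634, -0.051, -0.002], 0.53)]
top pad0 [([0.595, 0.22, 0.006], 0.89), ([0.592, 0.3, 0.006], 0.85), ([0.603, 0.138, 0.005], 0.59)]
top pad1 [([0.595, 0.22, 0.006], 0.89), ([0.592, 0.3, 0.006], 0.85), ([0.603, 0.138, 0.005], 0.59)]
top pad2 [([0.595, 0.22, 0.006], 0.89), ([0.592, 0.3, 0.006], 0.85), ([0.603, 0.138, 0.005], 0.59)]
top pad3 [([0.595, 0.22, 0.006], 0.89), ([0.592, 0.3, 0.006], 0.85), ([0.603, 0.138, 0.005], 0.59)]
top crossbar [([0.475, 0.455, 0.201], 0.89)]
top stand [([0.474, 0.454, 0.002], 0.86)]
top bottle [([0.501, -0.455, 0.0], 0.65), ([0.769, -0.158, -0.0], 0.62)]
top pad_block []
top clamp [([0.774, -0.162, 0.002], 0.56), ([0.788, -0.046, 0.004], 0.22)]
top reservoir [([0.785, -0.046, -0.0], 0.7), ([0.773, -0.161, 
[... 747 characters left out ...]
, ([0.608, 0.139, 0.002], 0.56), ([0.607, -0.138, -0.003], 0.26)]
side pad2 [([0.613, 0.057, 0.004], 0.73), ([0.597, 0.216, 0.008], 0.68), ([0.591, 0.297, 0.007], 0.65), ([0.608, 0.139, 0.002], 0.56), ([0.607, -0.138, -0.003], 0.26)]
side pad3 [([0.613, 0.057, 0.004], 0.73), ([0.597, 0.216, 0.008], 0.68), ([0.591, 0.297, 0.007], 0.65), ([0.608, 0.139, 0.002], 0.56), ([0.607, -0.138, -0.003], 0.26)]
side crossbar [([0.472, 0.455, 0.203], 0.96)]
side stand [([0.47, 0.451, -0.001], 0.88), ([0.611, 0.053, 0.009], 0.64)]
side bottle []
side pad_block [([0.757, 0.198, 0.0], 0.59)]
side clamp [([0.772, -0.164, 0.0], 0.7), ([0.613, 0.056, 0.005], 0.63)]
side reservoir [([0.784, -0.049, -0.0], 0.65)]
```

View pics/top0.png

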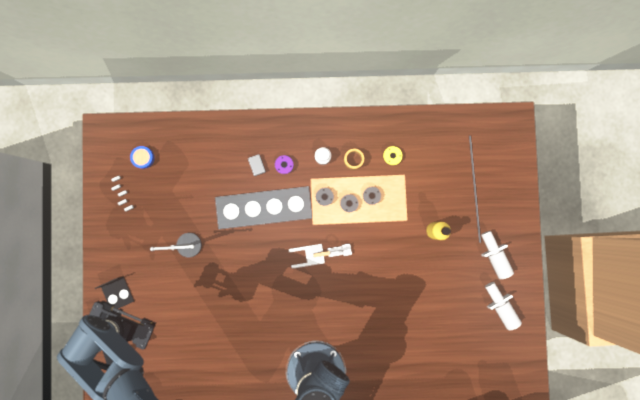

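View pics/side0.png

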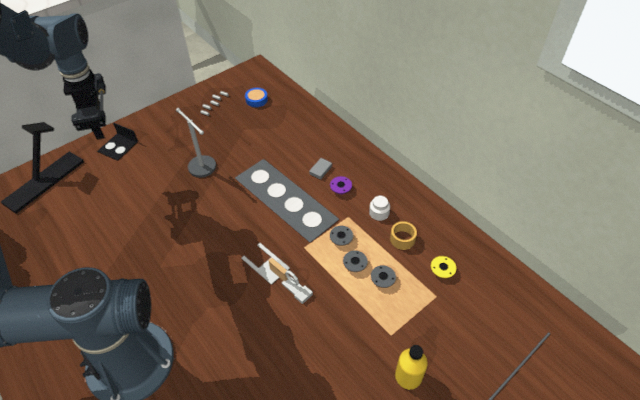

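The top view shows three grey bushes on the mat at about (325,197), (349,203) and (372,195). The plate's pads run from (231,211) to (296,204). The lifter is at (320,254) with its prongs to the left, and the stand is at (188,245). The side view agrees with this. The purple and yellow rings are decoys.

I'll turn first, then move above the lifter handle.

>>> servo_tool:
  rows: [-1,0,0,0,6,-1,0,0,0,6,-1,0,0,0,6,-1,0,0,0,6,-1,0,0,0,6]
  newtons: 60

```text
time: 1.92
position: [0.2541, 0.571, 0.2225]
tool_rot: [0.456, 0.89, -0.0, 0.0]
ft_force: [-0.8, -0.1, 0.7]
grip_width: 0.087
grip_force: 0.0
```

>>> servo_tool:
  rows: [-1,0,0,0,6,-1,0,0,0,6,-1,0,0,0,6,-1,0,0,0,6,-1,0,0,0,5.5]

```text
time: 2.33
position: [0.2541, 0.571, 0.2226]
tool_rot: [0.668, 0.744, 0.0, 0.0]
ft_force: [-0.2, 0.8, 0.3]
grip_width: 0.087
grip_force: 0.0
```

>>> servo_tool:
  rows: [-1,-0.039,0.0065,0,0,-1,-0.039,0.0065,0,0,-1,-0.039,0.0065,0,0,-1,-0.039,0.0065,0,0,-1,-0.039,0.0065,0,0]

```text
time: 2.75
position: [0.3086, 0.3794, 0.2227]
tool_rot: [0.665, 0.746, 0.0, 0.0]
ft_force: [0.7, -0.4, 0.2]
grip_width: 0.0873
grip_force: 0.0
```

>>> servo_tool:
  rows: [-1,-0.039,0.0065,0,0,-1,-0.039,0.0065,0,0,-1,-0.039,0.0065,0,0,-1,-0.039,0.0065,0,0,-1,-0.039,0.0065,0,0]

```text
time: 3.17
position: [0.3632, 0.1892, 0.2229]
tool_rot: [0.666, 0.746, 0.0, 0.0]
ft_force: [0.4, -0.4, 1.2]
grip_width: 0.0871
grip_force: 0.0
```

>>> servo_tool:
  rows: [-1,-0.039,0.0065,0,0,-1,-0.039,0.0065,0,0,-1,-0.039,0.0065,0,0,-1,-0.039,0.0065,0,0,-1,-0.03,0.0065,0,0]

```text
time: 3.58
position: [0.417, 0.0069, 0.223]
tool_rot: [0.666, 0.746, 0.0, 0.001]
ft_force: [0.6, 0.7, 0.1]
grip_width: 0.0871
grip_force: 0.0
```

```bash
cat >> h.py <<'E'
from scipy.spatial.transform import Rotation as Ro
GX=-0.015   # lifter x held at the grasp
def pose():
    o=robot.get_obs();R=Ro.from_quat(o["tool_rot"]).as_matrix()
    return o,np.array(o["position"]),R,np.degrees(np.arctan2(R[1,0],R[0,0]))
def to(xyz,az=None):
    "tool-axis shift from here to a world TCP; az: do the turn first, shift then in turned axes"
    o,p,R,a=pose(); az=a if az is None else az
    t=np.radians(az);d=np.array(xyz)-p;x=[np.cos(t),np.sin(t)];y=[x[1],-x[0]]
    tilt=np.degrees(np.arccos(-R[2,2]))
    print("t%.1f p"%o["time"],p.round(4),"az %.1f tilt %.1f"%(a,tilt),"turn %.1f"%(-((az-a+180)%360-180)),"shift",np.round([d[:2]@x,d[:2]@y,-d[2]],4))
E
python3 - <<'E'
from h import *
c=robot.camera("top");s=robot.camera("side")
for k in(c,s):
    for q in("lifter_grip","lifter_eye"): print(q,[(np.round(d["at"],4),round(d["score"],2)) for d in robot.place_of(k,q)[:1]])
to([0.427,-0.036,0.017],96.5)
E
```

```text
lifter_grip [(array([ 0.4255, -0.0238,  0.0349]), 0.61)]
lifter_eye [(array([ 0.4355, -0.0862,  0.0482]), 0.57)]
lifter_grip [(array([ 0.4241, -0.0174,  0.0356]), 0.89)]
lifter_eye [(array([ 0.4339, -0.088 ,  0.0453]), 0.77)]
t3.9 p [0.4154 0.0106 0.2224] az 96.5 tilt 0.1 turn 0.0 shift [-0.0476  0.0062  0.2054]
```

>>> servo_tool:
  rows: [-1,-0.024,0.003,0.02,-0.5,-1,-0.0236,0.003,0.03,0,-1,0,0,0.035,0,-1,0,0,0.035,0,-1,0,0,0.03,0]

```text
time: 4.3
position: [0.4273, -0.0355, 0.0712]
tool_rot: [0.662, 0.75, 0.0, -0.0]
ft_force: [0.8, 0.2, -0.7]
grip_width: 0.0874
grip_force: 0.0
```

>>> servo_tool:
  rows: [-1,0,0,0.025,0,-1,0,0,0.02,0,-1,0,0,0.01,0,-1,0,0,0,0,-1,0,0,0,0]

```text
time: 4.72
position: [0.4273, -0.0354, 0.0173]
tool_rot: [0.662, 0.75, -0.0, -0.001]
ft_force: [0.1, 0.1, -0.4]
grip_width: 0.0871
grip_force: 0.0
```

>>> servo_tool:
  rows: [1,0,0,0,0,1,0,0,0,0,1,0,0,0,0,1,0,0,0,0,1,0,0,0,0]
  newtons: 60

```text
time: 5.13
position: [0.4282, -0.037, 0.0181]
tool_rot: [0.663, 0.749, 0.0, 0.001]
ft_force: [-0.1, -0.8, 0.0]
grip_width: 0.0616
grip_force: 0.0
```

>>> servo_tool:
  rows: [1,0,0,0,0,1,0,0,0,0,1,0,0,0,0,1,0,0,0,0,1,0,0,0,0]

```text
time: 5.55
position: [0.4278, -0.0369, 0.0175]
tool_rot: [0.663, 0.749, -0.0, -0.0]
ft_force: [0.6, -0.6, -0.6]
grip_width: 0.0285
grip_force: 0.0
```

>>> servo_tool:
  rows: [1,0,0,0,0,1,0,0,0,0,1,0,0,0,0,1,0,0,0,0,1,0,0,0,0]

```text
time: 5.97
position: [0.4277, -0.0368, 0.0175]
tool_rot: [0.663, 0.749, -0.0, -0.0]
ft_force: [-0.3, 0.1, -0.4]
grip_width: 0.0135
grip_force: 60.0
```

>>> servo_tool:
  rows: [1,0,0,-0.01,0,1,0,0,-0.02,0,1,0,0,-0.02,0,1,0,0,-0.025,0,1,0,0,-0.025,0]

```text
time: 6.38
position: [0.4267, -0.0364, 0.1179]
tool_rot: [0.663, 0.749, -0.0, -0.001]
ft_force: [0.9, -0.4, -3.1]
grip_width: 0.0138
grip_force: 60.0
```

```bash
python3 - <<'E'
from h import *
s=robot.camera("side");save(s,"side1");cv2.imwrite("pics/crop1.png",cv2.resize(s["pixels"][200:340,200:400,::-1],(800,560)))
for q in("lifter_grip","lifter_eye"): print(q,[(np.round(d["at"],4),round(d["score"],2)) for d in robot.place_of(s,q)[:1]])
for d in robot.place_of(s,"bush0"): print(np.round(d["at"],4),round(d["score"],2))
print(robot.get_obs()["grip_width"],robot.get_obs()["grip_force"])
E
```

```text
lifter_grip [(array([ 0.4247, -0.0188,  0.1375]), 0.57)]
lifter_eye [(array([ 0.43  , -0.0887,  0.1479]), 0.88)]
[ 0.6047 -0.1373  0.0012] 0.98
[ 0.6353 -0.0504  0.0008] 0.76
[ 0.7793 -0.3046  0.0022] 0.73
[ 0.7588  0.0973 -0.0023] 0.6
[ 0.6324 -0.2267 -0.0024] 0.57
[0.7602 0.2001 0.0013] 0.53
0.013846894158071096 59.99218521639705
```

View pics/crop1.png

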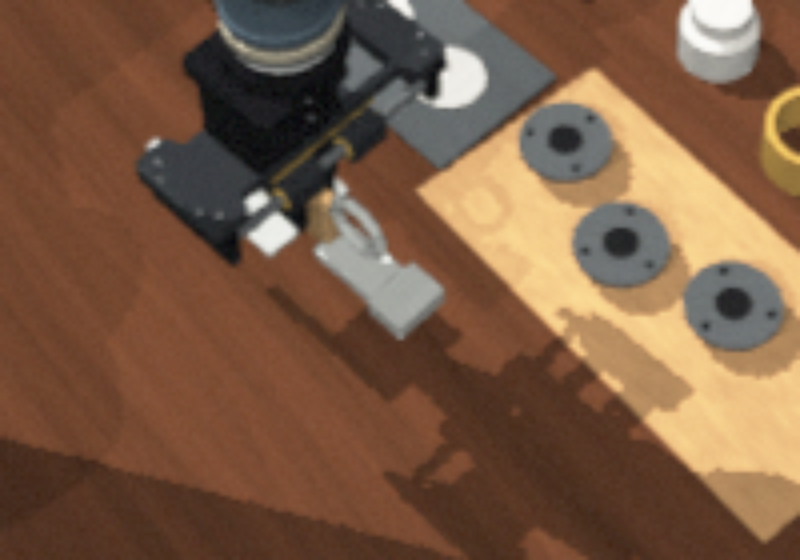

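The lifter is held level at crop pixels around (380,270), and the three bushes are undisturbed. I'll turn it to point away from the robot, then refine the bush and pad positions.

>>> servo_tool:
  rows: [1,0,0,0,7,1,0,0,0,7,1,0,0,0,7,1,0,0,0,7,1,0,0,0,7]

```text
time: 7.0
position: [0.4265, -0.0364, 0.1158]
tool_rot: [0.859, 0.512, -0.001, -0.002]
ft_force: [0.7, -0.3, -3.1]
grip_width: 0.0137
grip_force: 60.0
```

>>> servo_tool:
  rows: [1,0,0,0,7,1,0,0,0,7,1,0,0,0,7,1,0,0,0,7,1,0,0,0,7]

```text
time: 7.42
position: [0.4266, -0.0364, 0.1158]
tool_rot: [0.973, 0.23, -0.002, -0.001]
ft_force: [-0.4, 1.5, -3.6]
grip_width: 0.0135
grip_force: 60.0
```

>>> servo_tool:
  rows: [1,0,0,0,7,1,0,0,0,7,1,0,0,0,7,1,0,0,0,1,1,0,0,0,0]

```text
time: 7.83
position: [0.4269, -0.0366, 0.1163]
tool_rot: [0.999, 0.045, -0.001, -0.001]
ft_force: [0.9, -0.1, -2.5]
grip_width: 0.0132
grip_force: 60.0
```

```bash
cat >> h.py <<'E'
def cen(c,q,z):
    "centres of round faces of height z, from the outlines' fitted ellipses"
    out=[]
    for d in robot.outline_of(c,q):
        m=d["region"].astype(np.uint8); cs=max(cv2.findContours(m,cv2.RETR_EXTERNAL,cv2.CHAIN_APPROX_NONE)[0],key=len,default=[])
        if len(cs)<8: continue
        g=c["pixels"][m>0].mean(0)
        w=np.array([ray(c,p[0],z) for p in cs])[:,:2]
        (x,y),r=cv2.minEnclosingCircle(w.astype(np.float32))
        out.append((np.round(ray(c,cv2.fitEllipse(cs)[0],z)[:2],4).tolist(),round(float(r),3),g.astype(int).tolist(),round(d["score"],2)))
    return out
E
python3 - <<'E'
from h import *
for n in("top","side"):
    c=robot.camera(n);save(c,n+"2")
    for q,z in(("bush0",.023),("pad0",.0065)):
        for r in cen(c,q,z): print(n,q,*r)
    if n=="top": print([np.round(d["at"],4) for q in("lifter_grip","lifter_eye") for d in robot.place_of(c,q)[:1]])
to([.475,-.0635,.117],5)
E
```

```text
top bush0 [0.6104, -0.1408] 0.032 [162, 150, 146] 0.84
top bush0 [0.7598, 0.0932] 0.035 [168, 103, 191] 0.73
top bush0 [0.6385, -0.0521] 0.033 [157, 146, 141] 0.66
top bush0 [0.7822, -0.3077] 0.034 [239, 237, 137] 0.61
top bush0 [0.6369, -0.2263] 0.035 [168, 153, 144] 0.49
top pad0 [0.6031, 0.1729] 0.181 [181, 179, 178] 0.62
top pad0 [0.638, -0.0508] 0.032 [152, 143, 140] 0.49
[array([ 0.4415, -0.0362,  0.1336]), array([ 0.3795, -0.0451,  0.1447])]
side bush0 [0.7802, -0.3057] 0.035 [217, 209, 71] 0.8
side bush0 [0.6071, -0.1396] 0.034 [100, 102, 102] 0.79
side bush0 [0.6329, -0.2241] 0.035 [102, 103, 102] 0.63
side bush0 [0.6334, -0.0504] 0.035 [95, 96, 95] 0.61
side bush0 [0.758, 0.0945] 0.034 [117, 59, 147] 0.6
side bush0 [0.5132, -0.4473] 0.056 [151, 129, 43] 0.18
side pad0 [0.6185, 0.0849] 0.111 [140, 141, 140] 0.85
t8.2 p [ 0.4278 -0.0368  0.1176] az 5.0 tilt 0.0 turn 0.0 shift [0.0447 0.0307 0.0006]
```

View pics/top2.png

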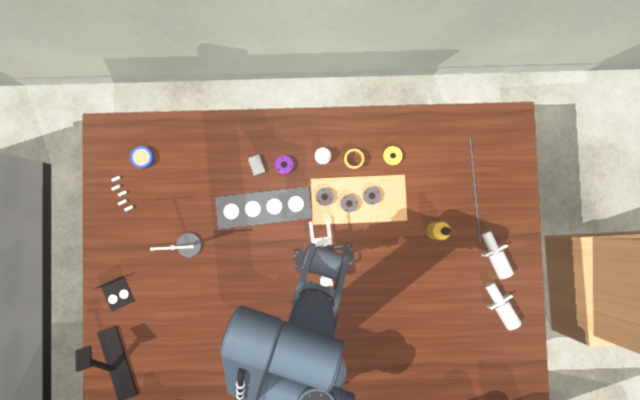

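The prongs point away from the robot at pixels (313..330,225), directly before bush A. I'll lower the lifter in front of bush A with its underside about 7 mm up.

>>> servo_tool:
  rows: [1,0.023,0.016,0,0,1,0.0226,0.0163,0,0,1,0,0,0.03,0,1,0,0,0.03,0,1,0,0,0.015,0]

```text
time: 8.65
position: [0.4755, -0.0651, 0.0405]
tool_rot: [0.999, 0.044, -0.001, -0.0]
ft_force: [-0.7, 0.0, -2.9]
grip_width: 0.0136
grip_force: 60.0
```

>>> servo_tool:
  rows: [1,0,0,0.01,0,1,0,0,0.008,0,1,0,0,0,0,1,0,0,0,0,1,0,0,0,0]

```text
time: 9.07
position: [0.4768, -0.0652, 0.0254]
tool_rot: [0.999, 0.044, 0.001, 0.0]
ft_force: [0.4, 0.2, -3.2]
grip_width: 0.0135
grip_force: 60.0
```

```bash
cat >> h.py <<'E'
def pads(c):
    R=[]
    g=cv2.inRange(c["pixels"],(205,205,205),(255,255,255))
    n,l,st,ce=cv2.connectedComponentsWithStats(g)
    for i in range(1,n):
        w=ray(c,ce[i],.0065)
        if st[i,4]>60 and .55<w[0]<.66 and 0<w[1]<.35: R.append(w[:2].round(4).tolist()+[int(st[i,4])])
    return R
E
python3 - <<'E'
from h import *
t=robot.camera("top"); s=robot.camera("side"); print(pads(t),pads(s))
# lifter outline corners expected in side view
o,p,R,a=pose(); th=np.radians(a);X=np.array([np.cos(th),np.sin(th),0]);Y=np.array([-X[1],X[0],0])
L=p-[0,0,.0175]-X*GX
im=s["pixels"][:,:,::-1].copy()
im=np.ascontiguousarray(im); big=cv2.resize(im[180:320,230:430],(800,560),interpolation=cv2.INTER_CUBIC)
P=[L+X*x*1e-3+Y*y*1e-3+[0,0,.004] for x,y in((105,35),(105,25),(45,25),(45,-25),(105,-25),(105,-35),(45,-35))]
P+= [L+X*-.065+[0,0,.072]]
for u in proj(s,P): cv2.circle(big,tuple(int(round(v)) for v in ((u-[230,180])*4+2)),3,(0,0,255),1)
cv2.imwrite("pics/crop3.png",big)
to([.476,-.065,.0245],5)
E
```

```text
[[0.6135, 0.0563, 209], [0.6064, 0.1359, 212], [0.5991, 0.2149, 208], [0.5919, 0.2956, 196]] [[0.62, 0.0456, 67]]
t9.2 p [ 0.4768 -0.0653  0.0255] az 5.0 tilt 0.1 turn 0.0 shift [-0.0008 -0.0003  0.001 ]
```

View pics/crop3.png

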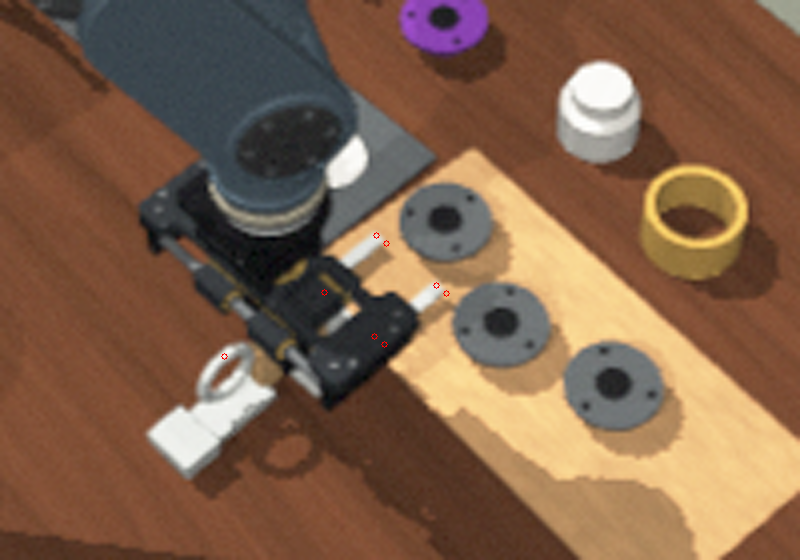

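The prong tips are at crop pixels (380,240) and (438,289), matching the prediction, and the lifter is aligned with bush A at (446,222). I'll slide in and lift gently.

>>> servo_tool:
  rows: [1,0.012,0,0,0,1,0.015,0,0,0,1,0.015,0,0,0,1,0.015,0,0,0,1,0.012,0,0,0]

```text
time: 9.58
position: [0.5466, -0.0591, 0.0256]
tool_rot: [0.999, 0.044, 0.001, 0.001]
ft_force: [-0.3, 0.1, -2.8]
grip_width: 0.0133
grip_force: 60.0
```

>>> servo_tool:
  rows: [1,0,0,0,0,1,0,0,0,0,1,0,0,-0.003,0,1,0,0,-0.003,0,1,0,0,-0.003,0]

```text
time: 10.0
position: [0.5435, -0.0589, 0.0338]
tool_rot: [0.999, 0.044, -0.001, -0.0]
ft_force: [-0.1, 0.6, -2.9]
grip_width: 0.0134
grip_force: 60.0
```

>>> servo_tool:
  rows: [1,0,0,-0.003,0,1,0,0,-0.005,0,1,0,0,-0.01,0,1,0,0,-0.01,0,1,0,0,-0.01,0]

```text
time: 10.42
position: [0.5448, -0.059, 0.0727]
tool_rot: [0.999, 0.044, 0.0, 0.0]
ft_force: [0.4, -0.2, -4.6]
grip_width: 0.0136
grip_force: 60.0
```

```bash
python3 - <<'E'
from h import *
s=robot.camera("side");save(s,"side4"); t=robot.camera("top")
big=np.hstack([cv2.resize(s["pixels"][180:300,290:420],(400,370),interpolation=3),cv2.resize(t["pixels"][170:270,280:388],(400,370),interpolation=3)])
cv2.imwrite("pics/crop4.png",big[:,:,::-1])
for r in cen(s,"bush0",.023): print(*r)
o,p,R,a=pose(); print(p,a,o["ft_force"])
E
```

```text
[0.7797, -0.306] 0.035 [218, 211, 73] 0.89
[0.6066, -0.14] 0.034 [83, 85, 84] 0.81
[0.6335, -0.2239] 0.035 [88, 89, 88] 0.77
[0.4867, 0.5189] 0.163 [121, 122, 120] 0.63
[0.7615, 0.0828] 0.031 [133, 67, 169] 0.58
[0.6737, -0.0206] 0.027 [89, 92, 93] 0.52
[0.514, -0.4477] 0.057 [160, 138, 47] 0.17
[ 0.54579288 -0.05932013  0.07301317] 5.00615953356405 [-0.12556171 -0.25031183 -4.65736483]
```

View pics/crop4.png

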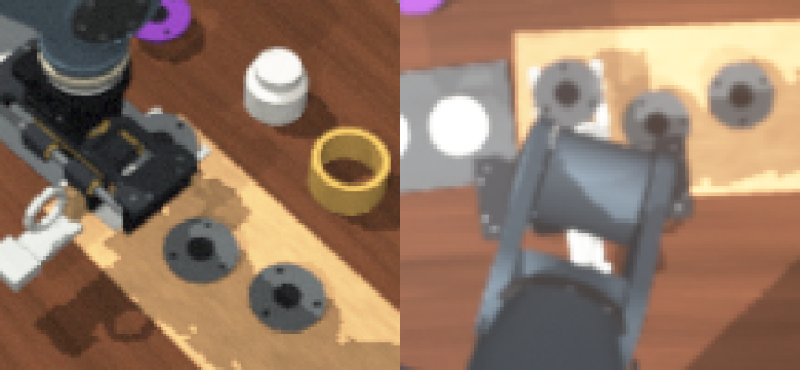

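Bush A sits on both prongs, in the right half at pixel (568,93), with the tips showing in front of it. I'll measure it on the lifter with the top camera and work out the shift to pad2.

```bash
cat >> h.py <<'E'
def carried():
    "offset bush-TCP in lifter axes, by the top camera"
    t=robot.camera("top");o,p,R,a=pose();z=p[2]-.0175+.009
    th=np.radians(a);x=np.array([np.cos(th),np.sin(th)]);y=np.array([-x[1],x[0]])
    for r in cen(t,"bush0",z):
        d=np.array(r[0])-p[:2]
        if abs(d@y)<.03 and 0<d@x<.15: print("carried",r,"ahead %.4f left %.4f"%(d@x,d@y))
    return t
E
python3 - <<'E'
from h import *
t=carried(); print(pads(t)); to([.5975-.09,.2160-.008,.10],5)
E
```

```text
carried ([0.6417, -0.0521], 0.035, [157, 149, 144], 0.51) ahead 0.0968 left -0.0015
[[0.6132, 0.0559, 211], [0.6062, 0.1359, 213], [0.5991, 0.2149, 208], [0.5919, 0.2956, 196]]
t10.7 p [ 0.5447 -0.059   0.0718] az 5.0 tilt 0.0 turn 0.0 shift [-0.0138 -0.2692 -0.0282]
```

>>> servo_tool:
  rows: [1,-0.0014,-0.01,-0.005,0,1,-0.0014,-0.016,-0.005,0,1,-0.0014,-0.02,0,0,1,-0.0014,-0.022,0,0,1,-0.0014,-0.022,0,0]

```text
time: 11.08
position: [0.529, 0.0314, 0.0814]
tool_rot: [0.999, 0.043, -0.001, -0.0]
ft_force: [0.4, 0.3, -3.9]
grip_width: 0.0135
grip_force: 60.0
```

>>> servo_tool:
  rows: [1,-0.0014,-0.022,0,0,1,-0.0014,-0.022,0,0,1,-0.0014,-0.022,0,0,1,-0.0014,-0.022,0,0,1,-0.0014,-0.022,0,0]

```text
time: 11.5
position: [0.5122, 0.1407, 0.0813]
tool_rot: [0.999, 0.044, -0.001, -0.0]
ft_force: [-0.3, -0.1, -3.2]
grip_width: 0.0135
grip_force: 60.0
```

>>> servo_tool:
  rows: [1,-0.0014,-0.022,0,0,1,-0.0014,-0.02,0,0,1,-0.0014,-0.016,0,0,1,-0.0014,-0.0115,0,0,1,0,0,0,0]

```text
time: 11.92
position: [0.5002, 0.2101, 0.0813]
tool_rot: [0.999, 0.045, -0.001, -0.0]
ft_force: [0.2, -0.6, -4.4]
grip_width: 0.0136
grip_force: 60.0
```

```bash
python3 - <<'E'
from h import *
t=carried(); print(pads(t))
cv2.imwrite("pics/crop5.png",cv2.resize(t["pixels"][160:290,190:400,::-1],(800,495),interpolation=3))
to([.5079,.2082,.0815],5)
s=robot.camera("side")
for r in cen(s,"bush0",.073): print(*r)
E
```

```text
carried ([0.5943, 0.2177], 0.033, [137, 136, 137], 0.55) ahead 0.0940 left 0.0005
[[0.6146, 0.0562, 200], [0.6063, 0.1339, 189], [0.5915, 0.2957, 206]]
t12.0 p [0.5012 0.208  0.0814] az 5.1 tilt 0.0 turn 0.1 shift [ 0.0067  0.0004 -0.0001]
[0.5852, -0.1631] 0.033 [71, 71, 70] 0.96
[0.7284, 0.0636] 0.035 [125, 63, 156] 0.77
[0.7491, -0.3222] 0.035 [210, 201, 68] 0.61
[0.6094, -0.2432] 0.032 [96, 98, 98] 0.58
[0.6042, 0.2127] 0.037 [94, 95, 95] 0.56
```

View pics/crop5.png

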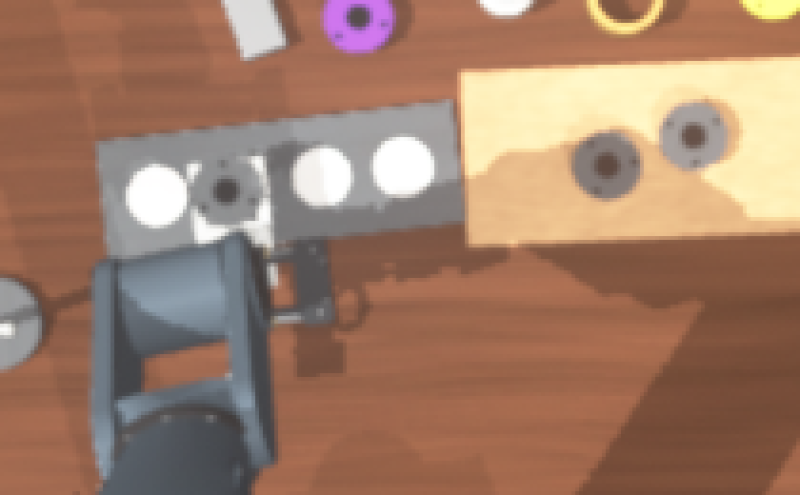

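Bush A is over pad2 at pixel (227,190), about 5 mm short of it. I'll move forward 5 mm, lower, and look again before withdrawing.

>>> servo_tool:
  rows: [1,0.003,0.0005,0,0,1,0.002,0.0005,0,0,1,0,0,0.012,0,1,0,0,0.012,0,1,0,0,0.01,0]

```text
time: 12.53
position: [0.5076, 0.2065, 0.0471]
tool_rot: [0.999, 0.043, 0.0, -0.0]
ft_force: [-0.4, -1.2, -3.7]
grip_width: 0.0136
grip_force: 60.0
```

>>> servo_tool:
  rows: [1,0,0,0.005,0,1,0,0,0.003,0,1,0,0,0.003,0,1,0,0,0.003,0,1,0,0,0.003,0]

```text
time: 12.95
position: [0.5075, 0.2073, 0.0308]
tool_rot: [0.999, 0.044, 0.001, -0.0]
ft_force: [0.4, -1.2, -2.3]
grip_width: 0.0136
grip_force: 60.0
```

```bash
python3 - <<'E'
from h import *
t=robot.camera("top");s=robot.camera("side");print(robot.get_obs()["position"],robot.get_obs()["ft_force"])
for r in cen(t,"bush0",.0295): print(*r)
for r in cen(s,"bush0",.0295): print(*r)
cv2.imwrite("pics/crop6.png",np.hstack([cv2.resize(s["pixels"][140:250,220:340],(400,367),interpolation=3),cv2.resize(t["pixels"][170:270,200:309],(400,367),interpolation=3)])[:,:,::-1])
E
```

```text
[0.5068949  0.20722054 0.03048276] [-0.41516734 -0.30804554 -2.76784697]
[0.6102, -0.141] 0.035 [147, 133, 125] 0.79
[0.7585, 0.0934] 0.032 [185, 111, 212] 0.69
[0.6364, -0.2252] 0.034 [165, 152, 144] 0.64
[0.7808, -0.3065] 0.034 [239, 237, 137] 0.52
[0.5997, 0.2136] 0.034 [137, 137, 137] 0.51
[0.7528, 0.0909] 0.035 [126, 64, 159] 0.83
[0.6301, -0.2268] 0.034 [98, 100, 99] 0.77
[0.7761, -0.3074] 0.035 [217, 209, 70] 0.72
[0.6075, 0.2153] 0.034 [90, 94, 95] 0.65
```

View pics/crop6.png

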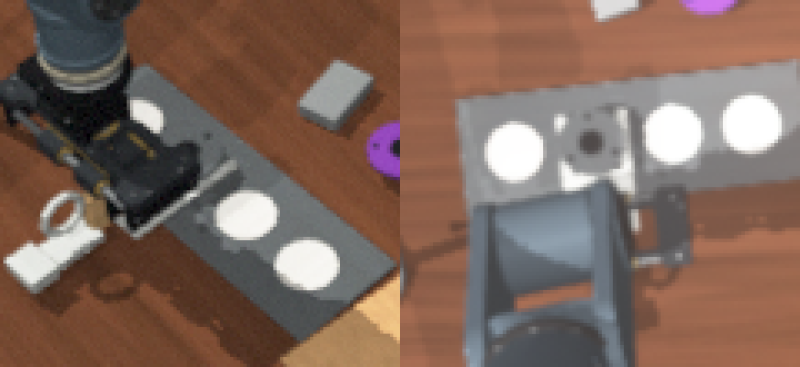

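Bush A is on pad2, 1 mm off by the top camera. Next I'll withdraw straight back and go to bush B.

>>> servo_tool:
  rows: [1,-0.008,0,0,0,1,-0.015,0,0,0,1,-0.018,0,0,0,1,-0.018,0,0,0,1,-0.016,0,0,0]

```text
time: 13.57
position: [0.4302, 0.2005, 0.0309]
tool_rot: [0.999, 0.044, -0.0, 0.0]
ft_force: [0.7, -0.3, -2.8]
grip_width: 0.0134
grip_force: 60.0
```

>>> servo_tool:
  rows: [1,0,0.005,-0.015,0,1,-0.001,0.025,-0.015,0,1,-0.001,0.035,0,0,1,-0.001,0.037,0,0,1,-0.001,0.037,0,0]

```text
time: 13.98
position: [0.44, 0.061, 0.0614]
tool_rot: [0.999, 0.045, 0.001, 0.0]
ft_force: [0.2, -0.4, -4.3]
grip_width: 0.0138
grip_force: 60.0
```

>>> servo_tool:
  rows: [1,-0.002,0.037,0,0,1,-0.002,0.037,0,0,1,-0.002,0.037,0,0,1,-0.002,0.037,0,0,1,-0.002,0.032,0,0]

```text
time: 14.4
position: [0.4458, -0.1206, 0.061]
tool_rot: [0.999, 0.043, 0.001, 0.0]
ft_force: [0.3, -0.2, -3.5]
grip_width: 0.0138
grip_force: 60.0
```

>>> servo_tool:
  rows: [1,0,0.025,0,0,1,0,0.01,0,0,1,0,0,0,0,1,0,0,0,0,1,0,0,0,0]

```text
time: 14.82
position: [0.4478, -0.1512, 0.0605]
tool_rot: [0.999, 0.044, -0.001, -0.001]
ft_force: [-1.0, 0.6, -2.8]
grip_width: 0.0134
grip_force: 60.0
```

```bash
python3 - <<'E'
from h import *
t=robot.camera("top");s=robot.camera("side")
for z in(.023,.0295):
  for c in(t,s):
    for r in cen(c,"bush0",z):
        if (z>.025)==(r[0][1]>.03) and r[0][0]<.7: print(z,*r)
to([.4486,-.1535,.0245],5)
E
```

```text
0.023 [0.637, -0.2266] 0.034 [166, 152, 144] 0.78
0.023 [0.6102, -0.1422] 0.034 [159, 145, 139] 0.66
0.023 [0.6075, -0.1398] 0.035 [98, 99, 99] 0.95
0.023 [0.6329, -0.224] 0.035 [103, 105, 104] 0.95
0.0295 [0.601, 0.2142] 0.034 [134, 132, 132] 0.78
0.0295 [0.6025, 0.1702] 0.178 [177, 175, 175] 0.3
t15.1 p [ 0.449  -0.1522  0.0606] az 5.1 tilt 0.0 turn 0.1 shift [-0.0005  0.0012  0.0361]
```

>>> servo_tool:
  rows: [1,0,0.002,0.012,0,1,0,0,0.012,0,1,0,0,0.008,0,1,0,0,0.004,0,1,0,0,0,0]

```text
time: 15.53
position: [0.4487, -0.1547, 0.0237]
tool_rot: [0.999, 0.044, -0.001, -0.001]
ft_force: [0.4, 0.3, -2.9]
grip_width: 0.0134
grip_force: 60.0
```

>>> servo_tool:
  rows: [1,0.012,0,0,0,1,0.015,0,0,0,1,0.015,0,0,0,1,0.015,0,0,0,1,0.012,0,0,0]

```text
time: 15.95
position: [0.5195, -0.1493, 0.0251]
tool_rot: [0.999, 0.044, 0.001, 0.0]
ft_force: [-0.6, -0.3, -2.4]
grip_width: 0.0137
grip_force: 60.0
```

>>> servo_tool:
  rows: [1,0,0,0,0,1,0,0,0,0,1,0,0,-0.003,0,1,0,0,-0.003,0,1,0,0,-0.003,0]

```text
time: 16.37
position: [0.5167, -0.149, 0.0338]
tool_rot: [0.999, 0.043, -0.001, -0.0]
ft_force: [0.1, 0.2, -3.8]
grip_width: 0.0139
grip_force: 60.0
```

>>> servo_tool:
  rows: [1,0,0,-0.003,0,1,0,0,-0.008,0,1,0,0,-0.012,0,1,0,0,-0.012,0,1,0,0,-0.012,0]

```text
time: 16.78
position: [0.5175, -0.1491, 0.0814]
tool_rot: [0.999, 0.044, -0.0, -0.0]
ft_force: [-0.4, 0.5, -3.4]
grip_width: 0.0135
grip_force: 60.0
```

```bash
python3 - <<'E'
from h import *
t=carried()
th=np.radians(5);
# TCP so that a bush 92 mm ahead stands over pad1 (mean of both cameras)
to([.6050-.092*np.cos(th),.1370-.092*np.sin(th),.0815],5)
E
```

```text
carried ([0.6131, -0.1421], 0.033, [150, 140, 136], 0.74) ahead 0.0945 left -0.0006
t16.9 p [ 0.5191 -0.1499  0.0827] az 5.0 tilt 0.2 turn 0.0 shift [ 0.0186 -0.2783  0.0012]
```

>>> servo_tool:
  rows: [1,0.0014,-0.01,0,0,1,0.0014,-0.016,0,0,1,0.0014,-0.02,0,0,1,0.0014,-0.0225,0,0,1,0.0014,-0.0225,0,0]

```text
time: 17.3
position: [0.5158, -0.0563, 0.0797]
tool_rot: [0.999, 0.043, -0.001, -0.001]
ft_force: [0.9, -0.2, -4.0]
grip_width: 0.0135
grip_force: 60.0
```

>>> servo_tool:
  rows: [1,0.0014,-0.0225,0,0,1,0.0014,-0.0225,0,0,1,0.0014,-0.0225,0,0,1,0.0014,-0.0225,0,0,1,0.0014,-0.0225,0,0]

```text
time: 17.72
position: [0.5128, 0.0566, 0.0797]
tool_rot: [0.999, 0.044, -0.001, -0.0]
ft_force: [0.6, 0.0, -4.1]
grip_width: 0.0137
grip_force: 60.0
```

>>> servo_tool:
  rows: [1,0.0014,-0.0225,0,0,1,0.0014,-0.02,0,0,1,0.0014,-0.017,0,0,1,0.0019,-0.0137,0,0,1,0,0,0,0]

```text
time: 18.13
position: [0.5124, 0.1312, 0.0797]
tool_rot: [0.999, 0.045, -0.001, -0.001]
ft_force: [-0.7, -0.1, -3.5]
grip_width: 0.0135
grip_force: 60.0
```

>>> servo_tool:
  rows: [1,0,0,0,0,1,0,0,0,0,1,0,0,0.008,0,1,0,0,0.008,0,1,0,0,0.008,0]

```text
time: 18.55
position: [0.5137, 0.1275, 0.0556]
tool_rot: [0.999, 0.043, -0.0, 0.0]
ft_force: [0.0, 0.5, -4.1]
grip_width: 0.0137
grip_force: 60.0
```

```bash
python3 - <<'E'
from h import *
t=carried();print(pads(t))
to([.5145,.128,.0305],5)
E
```

```text
carried ([0.6082, 0.1352], 0.034, [141, 139, 140], 0.5) ahead 0.0959 left -0.0005
[[0.6135, 0.0536, 193], [0.5919, 0.2949, 206], [0.5731, 0.1352, 101]]
t18.6 p [0.5124 0.1276 0.0547] az 4.9 tilt 0.2 turn -0.1 shift [ 0.0021 -0.0002  0.0242]
```

>>> servo_tool:
  rows: [1,0,0,0.01,0,1,0,0,0.005,0,1,0,0,0.003,0,1,0,0,0.003,0,1,0,0,0.003,0]

```text
time: 19.07
position: [0.5142, 0.1282, 0.0324]
tool_rot: [0.999, 0.044, 0.0, 0.0]
ft_force: [0.4, -0.9, -2.8]
grip_width: 0.0133
grip_force: 60.0
```

>>> servo_tool:
  rows: [1,0,0,0,0,1,0,0,0,0,1,0,0,0,0,1,0,0,0,0,1,-0.005,0,0,0]

```text
time: 19.48
position: [0.5105, 0.1278, 0.033]
tool_rot: [0.999, 0.044, 0.002, 0.0]
ft_force: [0.6, -0.3, -3.2]
grip_width: 0.0134
grip_force: 60.0
```

>>> servo_tool:
  rows: [1,-0.012,0,0,0,1,-0.017,0,0,0,1,-0.018,0,0,0,1,-0.018,0,0,0,1,-0.005,0,-0.01,0]

```text
time: 19.9
position: [0.4331, 0.1215, 0.0417]
tool_rot: [0.999, 0.044, -0.005, -0.0]
ft_force: [-0.9, -0.0, -3.5]
grip_width: 0.0139
grip_force: 60.0
```

>>> servo_tool:
  rows: [1,0,0.005,-0.01,0,1,0,0.025,-0.01,0,1,0,0.035,0,0,1,0,0.037,0,0,1,0,0.037,0,0]

```text
time: 20.32
position: [0.4541, -0.0191, 0.0643]
tool_rot: [0.999, 0.044, 0.003, 0.001]
ft_force: [0.3, 0.2, -2.4]
grip_width: 0.0139
grip_force: 60.0
```

>>> servo_tool:
  rows: [1,0,0.037,0,0,1,0.001,0.037,0,0,1,0.001,0.037,0,0,1,0.001,0.037,0,0,1,0.001,0.035,0,0]

```text
time: 20.73
position: [0.4732, -0.2029, 0.0643]
tool_rot: [0.999, 0.043, 0.002, 0.002]
ft_force: [1.8, -0.2, -2.5]
grip_width: 0.0135
grip_force: 60.0
```

>>> servo_tool:
  rows: [1,0,0.026,0,0,1,0,0.012,0,0,1,0,0,0,0,1,0,0,0,0,1,0,0,0,0]

```text
time: 21.15
position: [0.4738, -0.235, 0.0628]
tool_rot: [0.999, 0.044, -0.001, -0.001]
ft_force: [0.9, 0.1, -2.9]
grip_width: 0.0131
grip_force: 60.0
```

```bash
python3 - <<'E'
from h import *
t=robot.camera("top");s=robot.camera("side");save(t,"top7")
for z in(.023,.0295):
  for c in(t,s):
    for r in cen(c,"bush0",z):
        if (z>.025)==(r[0][1]>.03) and r[0][0]<.7: print(z,*r)
to([.4756,-.2392,.0245],5)
E
```

```text
0.023 [0.6361, -0.226] 0.035 [163, 146, 137] 0.79
0.023 [0.6325, -0.2238] 0.034 [98, 100, 99] 0.96
0.023 [0.4211, -0.2255] 0.054 [171, 168, 160] 0.44
0.0295 [0.606, 0.1355] 0.034 [139, 136, 137] 0.51
0.0295 [0.5414, 0.2707] 0.086 [114, 116, 116] 0.33
t21.4 p [ 0.4745 -0.2355  0.0626] az 5.1 tilt 0.0 turn 0.1 shift [0.0008 0.0038 0.0381]
```

View pics/top7.png

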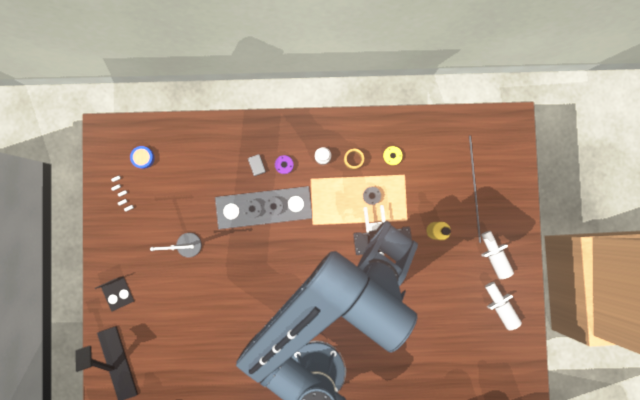

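Bushes A and B stand on pads 2 and 1 at pixels (252,208) and (274,206). Bush C is directly ahead of the prongs at (372,195).

>>> servo_tool:
  rows: [1,0.0005,0.0035,0.012,0,1,0,0,0.012,0,1,0,0,0.008,0,1,0,0,0.006,0,1,0,0,0,0]

```text
time: 21.87
position: [0.4744, -0.2394, 0.0228]
tool_rot: [0.999, 0.044, -0.001, -0.001]
ft_force: [0.1, 0.1, -2.7]
grip_width: 0.0135
grip_force: 60.0
```

>>> servo_tool:
  rows: [1,0.012,0,0,0,1,0.015,0,0,0,1,0.015,0,0,0,1,0.015,0,0,0,1,0.012,0,0,0]

```text
time: 22.28
position: [0.5454, -0.2342, 0.0247]
tool_rot: [0.999, 0.044, 0.001, 0.0]
ft_force: [0.9, -0.1, -2.4]
grip_width: 0.0137
grip_force: 60.0
```

>>> servo_tool:
  rows: [1,0,0,0,0,1,0,0,0,0,1,0,0,-0.003,0,1,0,0,-0.003,0,1,0,0,-0.003,0]

```text
time: 22.7
position: [0.543, -0.2339, 0.0337]
tool_rot: [0.999, 0.043, -0.001, -0.0]
ft_force: [0.4, 1.0, -4.0]
grip_width: 0.0137
grip_force: 60.0
```

>>> servo_tool:
  rows: [1,0,0,-0.003,0,1,0,0,-0.008,0,1,0,0,-0.012,0,1,0,0,-0.012,0,1,0,0,-0.012,0]

```text
time: 23.12
position: [0.5442, -0.2342, 0.0822]
tool_rot: [0.999, 0.044, 0.0, 0.0]
ft_force: [0.7, 0.4, -3.3]
grip_width: 0.0135
grip_force: 60.0
```

```bash
python3 - <<'E'
from h import *
t=carried()
to([.5207,.0482,.0815],5)
E
```

```text
carried ([0.638, -0.2262], 0.034, [152, 141, 136], 0.55) ahead 0.0927 left 0.0008
t23.2 p [ 0.5459 -0.2352  0.0837] az 5.0 tilt 0.4 turn 0.0 shift [-0.0004 -0.2845  0.0022]
```

>>> servo_tool:
  rows: [1,0,-0.01,0,0,1,0,-0.016,0,0,1,0,-0.02,0,0,1,0,-0.023,0,0,1,0,-0.023,0,0]

```text
time: 23.63
position: [0.5344, -0.1397, 0.0797]
tool_rot: [0.999, 0.044, -0.001, -0.001]
ft_force: [-0.4, -0.5, -3.0]
grip_width: 0.0135
grip_force: 60.0
```

>>> servo_tool:
  rows: [1,0,-0.023,0,0,1,0,-0.023,0,0,1,0,-0.023,0,0,1,0,-0.023,0,0,1,0,-0.023,0,0]

```text
time: 24.05
position: [0.524, -0.0249, 0.0798]
tool_rot: [0.999, 0.044, -0.001, -0.001]
ft_force: [0.3, 0.5, -3.6]
grip_width: 0.0136
grip_force: 60.0
```

>>> servo_tool:
  rows: [1,0,-0.023,0,0,1,0,-0.022,0,0,1,0,-0.0185,0,0,1,0,-0.014,0,0,1,0,0,0,0]

```text
time: 24.47
position: [0.5162, 0.0535, 0.0798]
tool_rot: [0.999, 0.046, -0.002, -0.001]
ft_force: [-1.0, -0.2, -2.9]
grip_width: 0.0135
grip_force: 60.0
```

>>> servo_tool:
  rows: [1,0,0,0,0,1,0,0,0,0,1,0,0,0.008,0,1,0,0,0.008,0,1,0,0,0.008,0]

```text
time: 24.88
position: [0.5192, 0.0487, 0.0556]
tool_rot: [0.999, 0.043, -0.0, -0.0]
ft_force: [-0.9, 0.4, -3.7]
grip_width: 0.0133
grip_force: 60.0
```

```bash
python3 - <<'E'
from h import *
t=carried();print(pads(t))
for r in cen(t,"bush0",.0295): print(*r)
to([.5212,.0482,.0305],5)
E
```

```text
carried ([0.6133, 0.0586], 0.033, [139, 135, 135], 0.83) ahead 0.0957 left 0.0016
[[0.5919, 0.2954, 198], [0.5796, 0.05, 101]]
[0.5997, 0.2138] 0.034 [142, 141, 142] 0.85
[0.6141, 0.0592] 0.033 [139, 135, 135] 0.83
[0.6053, 0.135] 0.033 [134, 132, 133] 0.82
[0.7604, 0.094] 0.033 [173, 104, 199] 0.73
[0.7809, -0.3071] 0.033 [239, 237, 138] 0.54
t25.0 p [0.5183 0.049  0.0553] az 5.0 tilt 0.2 turn -0.0 shift [0.0028 0.001  0.0248]
```

>>> servo_tool:
  rows: [1,0,0.0015,0.01,0,1,0,0,0.005,0,1,0,0,0.003,0,1,0,0,0.003,0,1,0,0,0.003,0]

```text
time: 25.45
position: [0.5196, 0.0479, 0.0323]
tool_rot: [0.999, 0.044, 0.0, 0.0]
ft_force: [-1.0, -0.1, -3.0]
grip_width: 0.0132
grip_force: 60.0
```

>>> servo_tool:
  rows: [1,0,0,0,0,1,0,0,0,0,1,0,0,0,0,1,0,0,0,0,1,-0.005,0,0,0]

```text
time: 25.87
position: [0.516, 0.0473, 0.033]
tool_rot: [0.999, 0.044, 0.002, 0.0]
ft_force: [0.6, -0.3, -3.0]
grip_width: 0.0134
grip_force: 60.0
```

>>> servo_tool:
  rows: [1,-0.012,0,0,0,1,-0.017,0,0,0,1,-0.018,0,0,0,1,-0.018,0,0,0,1,-0.005,0,-0.01,0]

```text
time: 26.28
position: [0.4388, 0.042, 0.0418]
tool_rot: [0.999, 0.044, -0.005, -0.001]
ft_force: [-1.5, 0.6, -3.0]
grip_width: 0.0136
grip_force: 60.0
```

>>> servo_tool:
  rows: [1,0,0,-0.03,0,1,0,0,-0.035,0,1,0,0,-0.035,0,1,0,0,-0.025,0,1,0,0,0,0]

```text
time: 26.7
position: [0.4487, 0.0409, 0.1731]
tool_rot: [0.999, 0.044, 0.006, 0.001]
ft_force: [1.2, 0.4, -3.3]
grip_width: 0.0137
grip_force: 60.0
```

```bash
python3 - <<'E'
from h import *
t=robot.camera("top");s=robot.camera("side");save(t,"t8");save(s,"s8")
for c in(t,s):
    for q in("bush0",): 
        for r in cen(c,q,.0295):
            if r[0][0]<.7: print(*r)
    print("crossbar",[np.round(d["at"],4) for d in robot.place_of(c,"crossbar")])
    for d in robot.outline_of(c,"stand")[:1]:
        m=d["region"]; g=m&(c["pixels"].min(2)>150); v,u=np.nonzero(g)
        P=np.c_[u,v].astype(float); P0=P.mean(0); ax=np.linalg.svd(P-P0,full_matrices=False)[2][0]; k=(P-P0)@ax
        print("bar ends",(P0+ax*k.min()).round(1),(P0+ax*k.max()).round(1),ray(c,P0+ax*k.min(),.2).round(4),ray(c,P0+ax*k.max(),.2).round(4))
o,p,R,a=pose();print(p,a,np.degrees(o["q"]).round(0))
cv2.imwrite("pics/crop8.png",np.hstack([cv2.resize(s["pixels"][80:240,140:320],(450,400),interpolation=3),cv2.resize(t["pixels"][180:280,140:227],(348,400),interpolation=3)])[:,:,::-1])
E
```

```text
[0.6294, 0.246] 0.034 [144, 142, 142] 0.83
[0.607, 0.1346] 0.033 [140, 136, 137] 0.72
[0.6091, 0.0544] 0.033 [143, 137, 136] 0.59
crossbar []
bar ends [199.1 245.2] [154.  248.6] [0.4764 0.3649 0.2   ] [0.4695 0.5112 0.2   ]
[0.6104, 0.0588] 0.035 [88, 91, 93] 0.61
[0.6308, 0.2443] 0.036 [90, 91, 92] 0.59
[0.6185, 0.1403] 0.025 [87, 91, 92] 0.44
crossbar [array([0.3955, 0.033 , 0.2019])]<stdin>:10: RuntimeWarning: Mean of empty slice.
  ret = um.true_divide(
Traceback (most recent call last):
IndexError: index 0 is out of bounds for axis 0 with size 0
```

Bush A now reads about (0.630, 0.245), so it has been knocked off pad2. I'll check that in a picture before acting.

```bash
python3 - <<'E'
from h import *
t=robot.camera("top");s=robot.camera("side")
cv2.imwrite("pics/crop8.png",np.hstack([cv2.resize(s["pixels"][80:240,160:320],(400,400),interpolation=3),cv2.resize(t["pixels"][170:270,210:310],(400,400),interpolation=3)])[:,:,::-1])
to([.4706,.2313,.0295],5)
E
```

```text
t27.2 p [0.4441 0.0414 0.1666] az 5.0 tilt 0.1 turn -0.0 shift [ 0.0429 -0.1869  0.1371]
```

View pics/crop8.png

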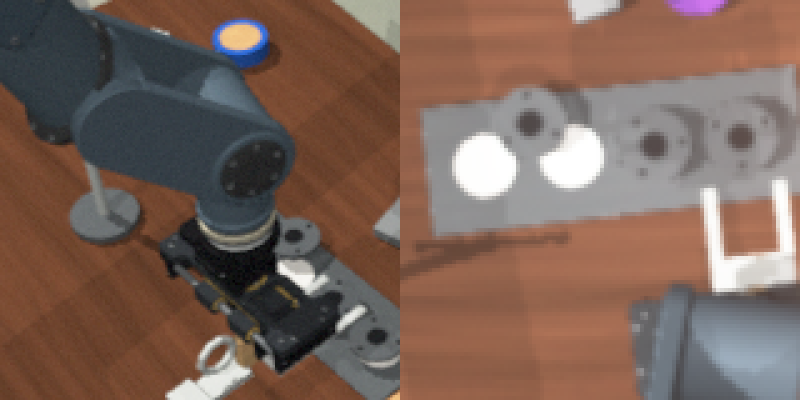

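Confirmed: bush A is upright on the plate at right-half pixel (530,123), between pads 2 and 3. Bushes B and C are fine, so I'll fetch A again.

>>> servo_tool:
  rows: [1,0.007,-0.03,0,0,1,0.009,-0.037,0,0,1,0.009,-0.037,0,0,1,0.009,-0.037,0,0,1,0.007,-0.03,0,0]

```text
time: 27.62
position: [0.4707, 0.2176, 0.167]
tool_rot: [0.999, 0.044, -0.0, -0.0]
ft_force: [0.6, 0.2, -2.6]
grip_width: 0.0136
grip_force: 60.0
```

>>> servo_tool:
  rows: [1,0.002,-0.016,0.01,0,1,0,0,0.03,0,1,0,0,0.035,0,1,0,0,0.03,0,1,0,0,0.018,0]

```text
time: 28.03
position: [0.4692, 0.2311, 0.0412]
tool_rot: [0.999, 0.044, -0.003, 0.001]
ft_force: [-0.8, -1.4, -3.4]
grip_width: 0.0134
grip_force: 60.0
```

>>> servo_tool:
  rows: [1,0,0,0.01,0,1,0,0,0.004,0,1,0,0,0,0,1,0,0,0,0,1,0,0,0,0]

```text
time: 28.45
position: [0.4723, 0.2316, 0.0318]
tool_rot: [0.999, 0.044, 0.001, -0.0]
ft_force: [-0.4, 0.2, -2.6]
grip_width: 0.0137
grip_force: 60.0
```

```bash
python3 - <<'E'
from h import *
t=robot.camera("top");s=robot.camera("side")
for c in(t,s):
  for r in cen(c,"bush0",.0285):
    if r[0][0]<.7: print(*r)
to([.4706,.2313,.0295],5)
E
```

```text
[0.6294, 0.2473] 0.033 [136, 135, 135] 0.74
[0.6103, 0.0565] 0.033 [148, 143, 143] 0.69
[0.6054, 0.136] 0.035 [144, 142, 143] 0.5
[0.6041, 0.1379] 0.037 [96, 99, 100] 0.87
[0.6089, 0.0587] 0.035 [95, 99, 99] 0.57
[0.627, 0.249] 0.035 [87, 90, 90] 0.54
t28.6 p [0.4718 0.2315 0.0316] az 5.0 tilt 0.1 turn 0.0 shift [-0.0013  0.0001  0.0021]
```

>>> servo_tool:
  rows: [1,0,-0.0015,0.002,0,1,0.012,0,0,0,1,0.018,0,0,0,1,0.018,0,0,0,1,0.015,0,0,0]

```text
time: 29.07
position: [0.5353, 0.2387, 0.0288]
tool_rot: [0.999, 0.044, 0.001, -0.0]
ft_force: [-0.2, 0.6, -2.9]
grip_width: 0.0138
grip_force: 60.0
```

>>> servo_tool:
  rows: [1,0.005,0,0,0,1,0,0,0,0,1,0,0,0,0,1,0,0,-0.003,0,1,0,0,-0.003,0]

```text
time: 29.48
position: [0.5368, 0.2386, 0.0343]
tool_rot: [0.999, 0.044, -0.001, 0.0]
ft_force: [-1.0, -0.3, -2.8]
grip_width: 0.0137
grip_force: 60.0
```

>>> servo_tool:
  rows: [1,0,0,-0.003,0,1,0,0,-0.003,0,1,0,0,-0.006,0,1,0,0,-0.006,0,1,0,0,-0.004,0]

```text
time: 29.9
position: [0.539, 0.2389, 0.0575]
tool_rot: [0.999, 0.044, 0.0, -0.0]
ft_force: [-0.2, -0.3, -4.3]
grip_width: 0.0137
grip_force: 60.0
```

>>> servo_tool:
  rows: [1,0,0,0,0,1,0,0,0,0,1,0,0,0,0,1,0,0,0,0,1,0,0,0,0]

```text
time: 30.32
position: [0.5385, 0.2387, 0.0562]
tool_rot: [0.999, 0.044, -0.0, 0.0]
ft_force: [0.9, -0.6, -3.5]
grip_width: 0.0135
grip_force: 60.0
```

```bash
python3 - <<'E'
from h import *
t=carried();print(pads(t))
cv2.imwrite("pics/crop9.png",cv2.resize(t["pixels"][170:270,210:310,::-1],(500,500),interpolation=3))
to([.5073,.2072,.0575],5)
E
```

```text
carried ([0.6328, 0.2472], 0.033, [132, 131, 131], 0.65) ahead 0.0946 left 0.0002
[[0.6031, 0.2101, 112], [0.6032, 0.3013, 91]]
t30.4 p [0.5386 0.2387 0.0563] az 5.0 tilt 0.0 turn 0.0 shift [-0.0339  0.0287 -0.0012]
```

View pics/crop9.png

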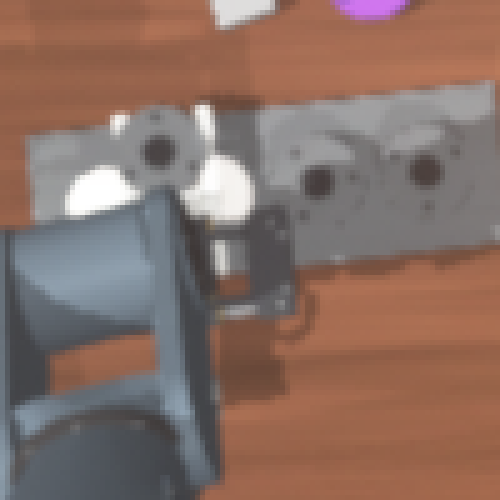

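Bush A is on the prongs again at (158,152). I'll move it back over pad2 and set it down.

>>> servo_tool:
  rows: [1,-0.006,0.005,0,0,1,-0.009,0.008,0,0,1,-0.01,0.008,0,0,1,-0.006,0.005,0,0,1,-0.003,0.0027,0,0]

```text
time: 30.83
position: [0.5056, 0.2063, 0.0564]
tool_rot: [0.999, 0.043, -0.001, 0.0]
ft_force: [0.3, -0.5, -4.4]
grip_width: 0.0137
grip_force: 60.0
```

>>> servo_tool:
  rows: [1,0,0,0,0,1,0,0,0,0,1,0,0,0.006,0,1,0,0,0.006,0,1,0,0,0.003,0]

```text
time: 31.25
position: [0.5075, 0.2074, 0.0406]
tool_rot: [0.999, 0.044, -0.0, 0.0]
ft_force: [-0.4, 0.5, -3.4]
grip_width: 0.0133
grip_force: 60.0
```

>>> servo_tool:
  rows: [1,0,0,0.003,0,1,0,0,0.003,0,1,0,0,0.003,0,1,0,0,0,0,1,0,0,0,0]

```text
time: 31.67
position: [0.5074, 0.2073, 0.0324]
tool_rot: [0.999, 0.044, -0.0, 0.0]
ft_force: [-0.3, -0.4, -3.5]
grip_width: 0.0135
grip_force: 60.0
```

```bash
python3 - <<'E'
from h import *
t=robot.camera("top")
for r in cen(t,"bush0",.0295):
    if r[0][0]<.7: print(*r)
to([.5073,.2072,.0315],5)
E
```

```text
[0.5989, 0.2156] 0.034 [134, 134, 134] 0.81
[0.6129, 0.0545] 0.032 [141, 137, 137] 0.8
[0.605, 0.1347] 0.035 [137, 135, 136] 0.66
[0.6072, 0.1529] 0.179 [152, 148, 147] 0.57
t31.8 p [0.5076 0.2073 0.0327] az 5.0 tilt 0.0 turn 0.0 shift [-0.0004  0.0001  0.0012]
```

All three bushes are within 2 mm of their pads by the top camera. I'll withdraw, rise, and measure the crossbar.

>>> servo_tool:
  rows: [1,-0.008,0,0,0,1,-0.015,0,0,0,1,-0.018,0,0,0,1,-0.018,0,0,0,1,-0.016,0,0,0]

```text
time: 32.18
position: [0.4308, 0.2005, 0.0329]
tool_rot: [0.999, 0.044, -0.0, 0.0]
ft_force: [0.0, 0.5, -2.7]
grip_width: 0.0134
grip_force: 60.0
```

>>> servo_tool:
  rows: [1,0,0,-0.02,0,1,0,0,-0.035,0,1,0,0,-0.035,0,1,0,0,-0.03,0,1,0,0,-0.015,0]

```text
time: 32.6
position: [0.4335, 0.201, 0.1712]
tool_rot: [0.999, 0.044, 0.003, -0.0]
ft_force: [1.5, 0.2, -3.2]
grip_width: 0.0135
grip_force: 60.0
```

```bash
python3 - <<'E'
from h import *
t=robot.camera("top");s=robot.camera("side")
for c in(t,s):
  for r in cen(c,"bush0",.0295):
    if r[0][0]<.7: print(*r)
for c in(t,s,): print("crossbar",[(np.round(d["at"],4),round(d["score"],2)) for d in robot.place_of(c,"crossbar")])
t0=cv2.imread("pics/top0.png");s0=cv2.imread("pics/side0.png")
# bar ends by both first pictures (stand fixed): bright thin bar
for c,im,(u0,u1,v0,v1) in((t,t0,(145,200,238,256)),(s,s0,(172,210,104,138))):
    g=im[v0:v1,u0:u1].min(2).astype(int); v,u=np.nonzero(g>150); P=np.c_[u+u0,v+v0].astype(float)
    P0=P.mean(0);ax=np.linalg.svd(P-P0,full_matrices=False)[2][0];k=(P-P0)@ax
    for e in(k.min(),k.max()): print((P0+ax*e).round(1),ray(c,P0+ax*e,.2).round(4))
a=cv2.resize(s0[90:190,160:260],(400,400),interpolation=3);b=cv2.resize(t0[220:270,140:210],(400,286),interpolation=3)
b=cv2.copyMakeBorder(b,0,114,0,0,cv2.BORDER_CONSTANT);cv2.imwrite("pics/crop10.png",np.hstack([a,b]))
to([.43,.2,.167],180)
E
```

```text
[0.6116, 0.0559] 0.034 [148, 143, 143] 0.73
[0.5988, 0.215] 0.035 [134, 133, 134] 0.68
[0.6077, 0.1364] 0.036 [142, 140, 140] 0.51
[0.6033, 0.1372] 0.036 [93, 97, 97] 0.78
[0.4253, 0.3213] 0.065 [177, 174, 166] 0.66
[0.61, 0.0577] 0.035 [94, 97, 98] 0.58
[0.5964, 0.2183] 0.034 [87, 90, 91] 0.56
crossbar [(array([0.4713, 0.4534, 0.2024]), 0.96)]
crossbar [(array([0.4704, 0.4584, 0.202 ]), 0.7), (array([ 0.7848, -0.0483, -0.0009]), 0.65)]
[150.  248.4] [0.4705 0.5244 0.2   ]
[194.  246.4] [0.4731 0.3814 0.2   ]
[206.4 120.5] [0.5111 0.4249 0.2   ]
[175.7 114.4] [0.4543 0.5068 0.2   ]
t32.9 p [0.4311 0.2004 0.1661] az 5.0 tilt 0.2 turn -175.0 shift [ 0.0011 -0.0004 -0.0009]
```

View pics/crop10.png

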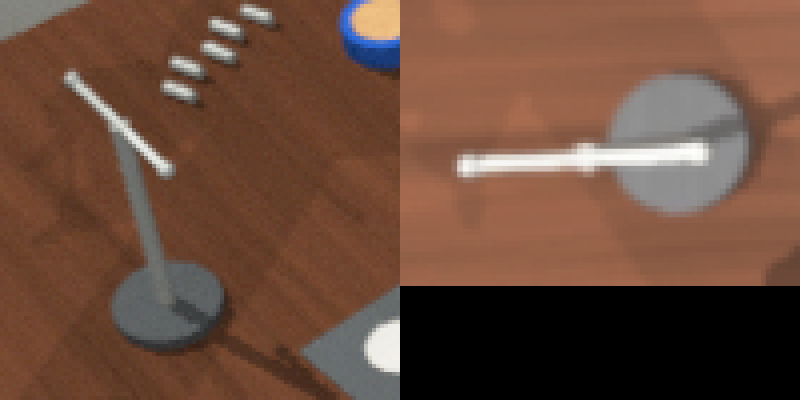

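The T-bar shows in both crops. Its balls are at (70,78) and (167,170) in the left half, and at (467,165) and (702,153) in the right half. I'll convert those to world coordinates.

```bash
python3 - <<'E'
from h import *
t=robot.camera("top");s=robot.camera("side")
for c,o,k,P in((t,(540/1-400,220),400/70,((67,165),(302,153))),(s,(160,90),4,((70,78),(167,170)))):
    E=[]
    for p in P:
        uv=(np.array(p)+.5)/k-.5+np.array(o); E.append(ray(c,uv,.2)[:2])
    E=np.array(E);d=E[0]-E[1];print(E.round(4).tolist(),"mid",E.mean(0).round(4),"len",np.hypot(*d).round(4),"az",np.degrees(np.arctan2(d[1],d[0])).round(1))
E
```

```text
[[0.4701, 0.5201], [0.4733, 0.3866]] mid [0.4717 0.4533] len 0.1335 az 91.4
[[0.4693, 0.5256], [0.474, 0.3906]] mid [0.4716 0.4581] len 0.1351 az 92.0
```

>>> servo_tool:
  rows: [1,0,0,0,-7,1,0,0,0,-7,1,0,0,0,-7,1,0,0,0,-7,1,0,0,0,-7]

```text
time: 33.42
position: [0.4319, 0.2005, 0.1662]
tool_rot: [0.939, 0.345, -0.001, -0.0]
ft_force: [-1.1, 0.3, -2.8]
grip_width: 0.0131
grip_force: 60.0
```

>>> servo_tool:
  rows: [1,0,0,0,-7,1,0,0,0,-7,1,0,0,0,-7,1,0,0,0,-7,1,0,0,0,-7]

```text
time: 33.83
position: [0.4318, 0.2006, 0.1662]
tool_rot: [0.792, 0.611, -0.001, -0.001]
ft_force: [0.3, 0.8, -2.8]
grip_width: 0.0136
grip_force: 60.0
```

>>> servo_tool:
  rows: [1,0,0,0,-7,1,0,0,0,-7,1,0,0,0,-7,1,0,0,0,-7,1,0,0,0,-7]

```text
time: 34.25
position: [0.4317, 0.2005, 0.1661]
tool_rot: [0.571, 0.821, -0.001, -0.001]
ft_force: [-0.1, 0.9, -3.2]
grip_width: 0.0137
grip_force: 60.0
```

>>> servo_tool:
  rows: [1,0,0,0,-7,1,0,0,0,-7,1,0,0,0,-7,1,0,0,0,-7,1,0,0,0,-7]

```text
time: 34.67
position: [0.4316, 0.2005, 0.1661]
tool_rot: [0.298, 0.955, -0.001, -0.002]
ft_force: [-0.5, -0.5, -3.4]
grip_width: 0.0137
grip_force: 60.0
```

>>> servo_tool:
  rows: [1,0,0,0,-7.1,1,0,0,0,-7.1,1,0,0,0,-7.1,1,0,0,0,-7.1,1,0,0,0,-7.1]

```text
time: 35.08
position: [0.4315, 0.2004, 0.1661]
tool_rot: [-0.007, 1.0, -0.0, -0.002]
ft_force: [0.2, 0.1, -2.8]
grip_width: 0.0134
grip_force: 60.0
```

>>> servo_tool:
  rows: [1,0,0,0,-1,1,0,0.03,0,0,1,0,0.037,0,0,1,0,0.037,0,0,1,0.0024,0.03,-0.002,0]

```text
time: 35.5
position: [0.4264, 0.3364, 0.1683]
tool_rot: [-0.011, 1.0, -0.0, -0.001]
ft_force: [0.0, -0.5, -2.5]
grip_width: 0.0135
grip_force: 60.0
```

```bash
python3 - <<'E'
from h import *
t=robot.camera("top");s=robot.camera("side");save(t,"t11");save(s,"s11")
for c in(t,s):
    for q in("lifter_eye","lifter_grip","crossbar"): print(q,[(np.round(d["at"],4),round(d["score"],2)) for d in robot.place_of(c,q)[:1]])
o,p,R,a=pose(); th=np.radians(a);X=np.array([np.cos(th),np.sin(th),0])
eye=p-[0,0,.0175]-X*GX+X*-.065+[0,0,.048]; print("eye pred",eye.round(4))
crops=[]
for c,(u,v) in((s,(150,80)),(t,(150,200))):
    im=np.ascontiguousarray(cv2.resize(c["pixels"][v:v+100,u:u+100,::-1],(400,400),interpolation=3))
    ang=np.linspace(0,2*np.pi,24)
    for q in proj(c,[eye+X*.016*np.cos(b)+np.array([0,0,.016*np.sin(b)]) for b in ang]):
        cv2.circle(im,tuple(int(round(k)) for k in (q-[u,v])*4+2),1,(0,0,255),-1)
    crops.append(im)
cv2.imwrite("pics/crop11.png",np.hstack(crops))
to([.4245,.359,.1685],181.7)
E
```

```text
lifter_eye [(array([0.4754, 0.3356, 0.1989]), 0.89)]
lifter_grip [(array([0.4125, 0.335 , 0.1875]), 0.76)]
crossbar [(array([0.472 , 0.4538, 0.2004]), 0.56)]
lifter_eye [(array([0.4751, 0.3385, 0.2   ]), 0.62)]
lifter_grip [(array([0.4136, 0.3438, 0.1879]), 0.94)]
crossbar []
eye pred [0.4765 0.3345 0.1996]
t35.9 p [0.4265 0.3333 0.1691] az -178.6 tilt 0.1 turn -0.3 shift [0.0012 0.0257 0.0006]
```

View pics/crop11.png

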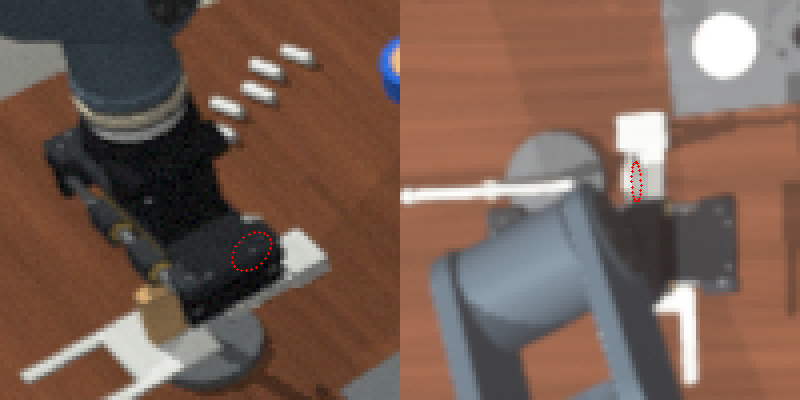

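The predicted eye ring matches the picture at right-half pixel (635,180), in line with the bar and 2 mm off in x. I'll thread it onto the -y arm slowly.

>>> servo_tool:
  rows: [1,0.0015,0.008,0,0,1,0,0.01,0,0,1,0,0.01,0,0,1,0,0.01,0,0,1,0,0.01,0,0]

```text
time: 36.32
position: [0.4241, 0.3839, 0.1696]
tool_rot: [-0.013, 1.0, 0.0, 0.0]
ft_force: [-0.1, 0.9, -2.4]
grip_width: 0.0134
grip_force: 60.0
```

>>> servo_tool:
  rows: [1,0,0.01,0,0,1,0,0.01,0,0,1,0,0.01,0,0,1,0,0.005,0,0,1,0,0,0,0]

```text
time: 36.73
position: [0.423, 0.419, 0.1695]
tool_rot: [-0.014, 1.0, 0.0, 0.0]
ft_force: [0.1, -0.2, -2.6]
grip_width: 0.0134
grip_force: 60.0
```

>>> servo_tool:
  rows: [1,0,0,0.004,0,1,0,0,0.003,0,1,0,0,0,0,1,0,0,0,0,1,0,0,0,0]

```text
time: 37.15
position: [0.4232, 0.4171, 0.1625]
tool_rot: [-0.013, 1.0, -0.0, -0.0]
ft_force: [-0.3, -0.9, -3.1]
grip_width: 0.0135
grip_force: 60.0
```

```bash
python3 - <<'E'
from h import *
t=robot.camera("top");s=robot.camera("side")
for c in(t,s):
    for q in("lifter_eye","crossbar"): print(q,[(np.round(d["at"],4),round(d["score"],2)) for d in robot.place_of(c,q)[:1]])
cv2.imwrite("pics/crop12.png",np.hstack([cv2.resize(c["pixels"][v:v+100,u:u+100,::-1],(400,400),interpolation=3) for c,u,v in((s,140,80),(t,140,190))]))
to([.4228,.416,.16],181.4);print(robot.get_obs()["ft_force"])
E
```

```text
lifter_eye [(array([0.4732, 0.4195, 0.1936]), 0.75)]
crossbar [(array([0.4709, 0.4554, 0.1988]), 0.7)]
lifter_eye [(array([0.472 , 0.4148, 0.1922]), 0.7)]
crossbar [(array([0.6022, 0.1386, 0.0048]), 0.6)]
t37.5 p [0.4232 0.4175 0.1627] az -178.5 tilt 0.0 turn 0.1 shift [ 0.0005 -0.0015  0.0027]
[-0.69470257 -0.13875086 -2.58761327]
```

View pics/crop12.png

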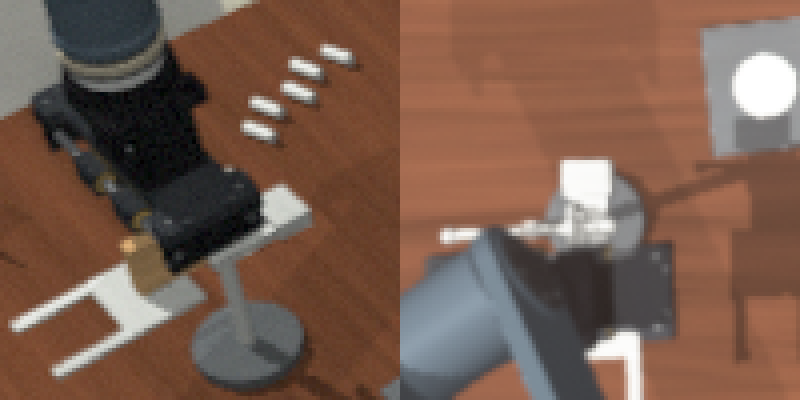

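The bar passes through the eye: in the top half the ring is near (575,228) and the end ball shows outside it at (605,228). I'll lower until the bar takes the weight, then open.

>>> servo_tool:
  rows: [1,0,0,0.0015,0,1,0,0,0.0015,0,1,0,0,0.001,0,1,0,0,0,0,1,0,0,0,0]

```text
time: 37.87
position: [0.423, 0.4175, 0.1585]
tool_rot: [-0.013, 1.0, -0.0, -0.0]
ft_force: [-0.5, -0.6, -3.4]
grip_width: 0.0135
grip_force: 60.0
```

>>> servo_tool:
  rows: [1,0,0,0.0007,0,1,0,0,0.0008,0,1,0,0,0,0,1,0,0,0,0,1,0,0,0,0]

```text
time: 38.28
position: [0.4234, 0.4177, 0.1577]
tool_rot: [-0.013, 1.0, 0.0, 0.0]
ft_force: [-2.1, -2.3, 3.2]
grip_width: 0.0133
grip_force: 60.0
```

The bar now carries it, with the force having swung from -3.4 to +3.2 N. Releasing.

>>> servo_tool:
  rows: [1,0,0,0,0,1,0,0,0,0,0.6,0,0,0,0,0.5,0,0,0,0,0.2,0,0,0,0]
  newtons: 5

```text
time: 38.7
position: [0.4231, 0.4175, 0.1568]
tool_rot: [-0.013, 1.0, -0.0, -0.0]
ft_force: [0.3, -0.4, -0.0]
grip_width: 0.0224
grip_force: 0.0
```

>>> servo_tool:
  rows: [0,0,0,0,0,-0.2,0,0,0,0,-0.4,0,0,0,0,-0.4,0,0,0,0,-0.4,0,0,0,0]

```text
time: 39.12
position: [0.4231, 0.4175, 0.157]
tool_rot: [-0.013, 1.0, 0.0, -0.0]
ft_force: [-0.2, -0.0, -0.2]
grip_width: 0.0537
grip_force: 0.0
```

>>> servo_tool:
  rows: [-0.4,0,0,0,0,-0.4,0,0,0,0,-0.4,0,0,0,0,-0.4,0,0,0,0,-0.4,0,0,0,0]

```text
time: 39.53
position: [0.4231, 0.4175, 0.1571]
tool_rot: [-0.013, 1.0, 0.0, 0.0]
ft_force: [0.4, 0.1, -0.4]
grip_width: 0.0608
grip_force: 0.0
```

```bash
python3 - <<'E'
from h import *
t=robot.camera("top");s=robot.camera("side")
for c in(t,s):
    for q in("lifter_eye","lifter_grip"): print(q,[(np.round(d["at"],4),round(d["score"],2)) for d in robot.place_of(c,q)[:1]])
o=robot.get_obs();print(o["grip_width"],o["ft_force"])
cv2.imwrite("pics/crop13.png",np.hstack([cv2.resize(c["pixels"][v:v+100,u:u+100,::-1],(400,400),interpolation=3) for c,u,v in((s,140,80),(t,140,190))]))
E
```

```text
lifter_eye [(array([0.4776, 0.418 , 0.1871]), 0.63)]
lifter_grip [(array([0.4136, 0.4167, 0.163 ]), 0.75)]
lifter_eye [(array([0.4739, 0.414 , 0.189 ]), 0.79)]
lifter_grip [(array([0.4132, 0.417 , 0.1679]), 0.55)]
0.06081637182725909 [-0.79044067 -0.16385189  1.04067353]
```

View pics/crop13.png

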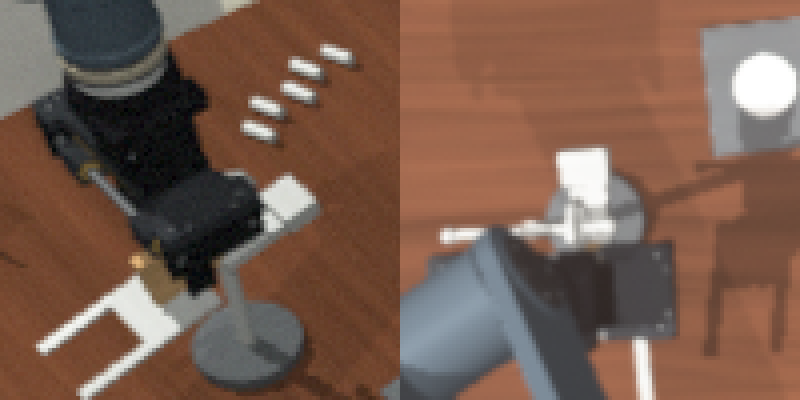

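The lifter hangs on the arm with its prongs tilted slightly down and the fingers are clear. I'll retreat straight up and check everything.

>>> servo_tool:
  rows: [-0.4,0,0,-0.01,0,-0.4,0,0,-0.015,0,-0.4,0,0,-0.02,0,-0.4,0,0,-0.025,0,-0.4,0,0,-0.03,0]

```text
time: 40.25
position: [0.4223, 0.4169, 0.2575]
tool_rot: [-0.013, 1.0, -0.001, -0.001]
ft_force: [0.1, 0.7, -0.7]
grip_width: 0.0608
grip_force: 0.0
```

>>> servo_tool:
  rows: [-0.4,0.01,-0.01,-0.03,0,-0.4,0.02,-0.02,0,0,-0.4,0.02,-0.03,0,0,-0.4,0,-0.035,0,0,-0.4,0,-0.03,0,0]

```text
time: 40.67
position: [0.3747, 0.2899, 0.2881]
tool_rot: [-0.014, 1.0, -0.0, 0.0]
ft_force: [0.8, -0.3, 0.9]
grip_width: 0.0613
grip_force: 0.0
```

>>> servo_tool:
  rows: [-0.4,0,-0.035,0,0,-0.4,0,-0.035,0,0,-0.4,0,-0.03,0,0,-0.4,0,0,0,0,-0.4,0,0,0,0]

```text
time: 41.08
position: [0.3793, 0.1904, 0.2879]
tool_rot: [-0.011, 1.0, 0.0, 0.001]
ft_force: [0.3, 0.8, 0.4]
grip_width: 0.0608
grip_force: 0.0
```

>>> servo_tool:
  rows: [-0.4,0,0,0,0,-0.4,0,0,0,0,-0.4,0,0,0,0,-0.4,0,0,0,0,-0.4,0,0,0,0]

```text
time: 41.5
position: [0.3789, 0.192, 0.287]
tool_rot: [-0.014, 1.0, 0.0, -0.0]
ft_force: [0.2, -0.2, 0.1]
grip_width: 0.0609
grip_force: 0.0
```

```bash
python3 - <<'E'
from h import *
t=robot.camera("top");s=robot.camera("side");save(t,"t14");save(s,"s14")
for c in(t,s):
    for q in("lifter_eye","lifter_grip","crossbar"): print(q,[(np.round(d["at"],4),round(d["score"],2)) for d in robot.place_of(c,q)[:1]])
    for r in cen(c,"bush0",.0295):
        if r[0][0]<.7: print(*r)
cv2.imwrite("pics/crop14.png",np.hstack([cv2.resize(c["pixels"][v:v+170,u:u+170,::-1],(400,400),interpolation=3) for c,u,v in((s,140,80),(t,150,140))]))
E
```

```text
lifter_eye [(array([0.4753, 0.4198, 0.1865]), 0.88)]
lifter_grip [(array([0.4134, 0.4156, 0.1682]), 0.79)]
crossbar [(array([0.4718, 0.4523, 0.1985]), 0.62)]
[0.6126, 0.0565] 0.035 [148, 142, 142] 0.73
[0.6066, 0.1364] 0.037 [143, 140, 140] 0.7
[0.5979, 0.2141] 0.034 [139, 138, 139] 0.67
lifter_eye [(array([0.6086, 0.0575, 0.0025]), 0.45)]
lifter_grip [(array([0.4155, 0.4164, 0.1708]), 0.74)]
crossbar []
[0.6099, 0.058] 0.035 [94, 98, 99] 0.87
[0.5971, 0.2161] 0.037 [95, 98, 98] 0.64
[0.6041, 0.1375] 0.035 [94, 98, 99] 0.57
```

View pics/crop14.png

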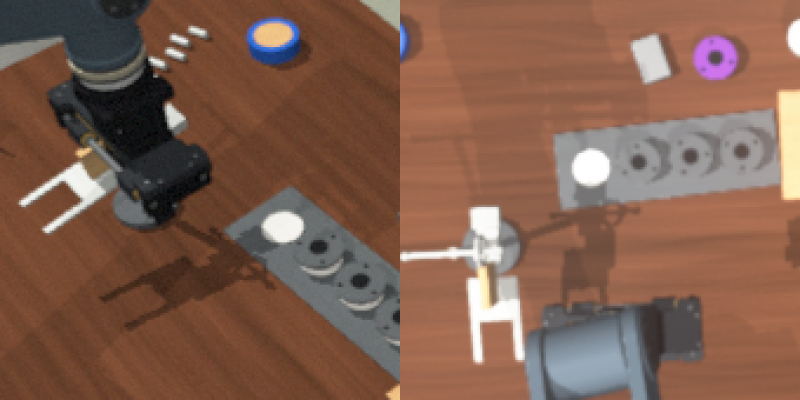

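The lifter hangs at rest on the -y arm, in the right half at (485,270). All three bushes are centred on pads 0 to 2 at (742,150), (690,156) and (638,162), and the arm is clear of everything, so I'm handing in.

```bash
python3 -c "
from rig import robot
print(robot.hand_in())"
```

```text
the job is handed in; nothing more can be done
None
```

Handed in, verdict not shown: all three bushes found stand on pads 0–2, each within about 4 mm of centre by the cameras (one was knocked off pad 2 mid-run and put back), and the lifter hangs released on the stand's -y arm.

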